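# Put soaked seed baskets into the dark-germination chest and bolt it

## Task

Draw the bolt of the dark-germination chest back and drop its handle into the open notch, open the lid wide, then lift every seed basket off the draining rack's pegs and stand it upright on the chest's floor together with the climate logger. Then close the lid fully and shoot the bolt home again, handle dropped down in its locked notch. Leave the dish, jar and sprayer where they are.

Things in the scene. Friction and masses are not known exactly. Their poses are not given: they have to be found in the camera images.
- chest: White dark-germination chest, fixed; origin under the centre of its 180 (x) by 360 (y) mm footprint; its front looks along its own -x. Left part (own y -62 to +180 mm): open-topped bay under a hinged lid, walls 8 mm thick and 142 mm high. Right part (own y -180 to -62 mm): solid control deck, flat top 154 mm high, level with the shut lid's top.
- bay_floor (a point): centre of the bay's inner floor, 8 mm above the table, at chest y = +59 mm; own axes as the chest's. The bay's clear inside is 164 mm along x and 226 mm along y, walls rising 134 mm above this floor.
- chest_lid (a joint): lid angle, 0 shut to 1.75 rad wide open (leaning 10 degrees beyond upright); about 3 N at its knob moves it and it stays where it is left. The lid is 180 by 242 by 12 mm. The shot bolt holds it down.
- lid_knob (a point): centre of the lid's black ball knob, 26 mm across, on a 12 mm thick stem that sticks out 28 mm forward from the middle of the lid's front edge; it turns with the lid about point lid_hinge, 208 mm away. The ball can pivot between the fingers but works loose after about a radian: take it anew half-way up.
- lid_hinge (a point): middle of the lid's hinge line, at the rear (+x) top edge of the bay; the hinge axis runs along the chest's y; opening lifts the front edge up and back. With the lid shut the knob is at this point's chest x - 208 mm and z + 6 mm.
- bolt_slide (a joint): travel of the heavy barrel bolt along the chest's y on top of the deck: 0 = fully shot (14 mm brass rod through the steel keeper on the lid, which cannot rise then), 0.05 m = fully withdrawn towards the chest's -y, away from the lid. Rubs with about 2.5 N. It slides only while its handle is lifted clear of the steel land between the two notches.
- bolt_handle (a joint): turn of the bolt's handle about the rod: 0 = fully down in a notch (20 degrees above level, pointing to the chest's front), 1.1 rad = nearly upright (stop). It clears the land above 0.65 rad and falls by its weight when let go. It lies down only within 4 mm of the ends of the travel (slide 0: locked notch, 0.05: open notch); elsewhere it rests on the land at about 0.55 rad.
- bolt_knob (a point): centre of the red ball, 18 mm across, at the end of the bolt's brass handle, 48 mm from the rod's axis, which runs along the chest's y at chest x = -30 mm, 174 mm high. With the bolt shot and the handle down it is at chest x = -75, y = -96 mm, 36 mm above the deck; lifted, it swings up and rearward. The ball can pivot between the fingers.
- rack: Draining rack, fixed: white drip tray (6 mm, rim 18 mm high), two posts, a steel rail (top 153 mm high) with four pegs 80 mm apart (own y -120, -40, 40, 120 mm). Origin on the table under the middle of the rail's front. The 8 mm pegs stick out level along the rack's own -x to x = -64 mm, axis 130 mm high; their ends turn up to 9.5 mm above that axis.
- logger_mid (a point): climate logger, loose on the table: white foot 80 by 54 by 22 mm with an upright round grey probe 16 mm thick on its centre, 116 mm high in all; this point is on its axis half-way up (58 mm).
- basket_a_mid (a point): basket, same as basket_b: it hangs by its crossbar on a peg, own axes along the rack's, its axis about 40 mm in front of the rail, underside 50 mm high. To come off it must rise 7 to 24 mm, then be pulled 60 mm along the rack's -x before its cup is clear of the peg. Not always there.
- basket_b_mid (a point): green germination basket, 126 mm high; this point is on its axis, half-way up. Round cup 58 mm across, 50 mm high; above it a hanger in its own y-z plane: two straps, a crossbar with its underside 84 mm up, and an upright white label tab to hold it by, 8 mm thick (own x), 34 mm wide (own y), from 92 to 126 mm high. Not always there.
- basket_c_mid (a point): basket, same as basket_a and basket_b. Not always there.
- basket_d_mid (a point): basket, same as basket_a and basket_b. Not always there.
- petri: low round culture dish, 68 mm across and 22 mm high, a bystander; origin at the centre of its underside
- seed_jar: amber jar with a metal cap, 72 mm across and 110 mm high, a bystander; origin at the centre of its underside
- sprayer: white spray bottle with a blue head, 80 mm across and 210 mm high, a bystander; origin at the centre of its underside

How it is judged:
On the way, in this order (a step that is already met when the one before it is completed fails the run):
1. the bolt is fully withdrawn and its handle lies down in the open notch (value of joint bolt_slide above 0.044 m and value of joint bolt_handle below 0.12 rad), for 0.2 s.
2. the lid is opened wide (more than 1.4 rad) (value of joint chest_lid above 1.4 rad), for 0.2 s.
3. all baskets present and the logger stand upright on the bay's floor (x of basket_a_mid in the frame of chest between -0.065 and 0.065 m and y of basket_a_mid in the frame of chest between -0.035 and 0.153 m and z of basket_a_mid in the frame of chest between 0.063 and 0.083 m and angle between each of basket_a_mid, basket_b_mid, basket_c_mid, basket_d_mid, logger_mid's own z axis and vertical below 0.2 rad and x of basket_b_mid in the frame of chest between -0.065 and 0.065 m and y of basket_b_mid in the frame of chest between -0.035 and 0.153 m and z of basket_b_mid in the frame of chest between 0.063 and 0.083 m and x of basket_c_mid in the frame of chest between -0.065 and 0.065 m and y of basket_c_mid in the frame of chest between -0.035 and 0.153 m and z of basket_c_mid in the frame of chest between 0.063 and 0.083 m and x of basket_d_mid in the frame of chest between -0.065 and 0.065 m and y of basket_d_mid in the frame of chest between -0.035 and 0.153 m and z of basket_d_mid in the frame of chest between 0.063 and 0.083 m and x of logger_mid in the frame of chest between -0.065 and 0.065 m and y of logger_mid in the frame of chest between -0.035 and 0.153 m and z of logger_mid in the frame of chest between 0.058 and 0.078 m), for 0.2 s.
4. the lid is shut (value of joint chest_lid below 0.03 rad), for 0.2 s.
5. the bolt is shot home and its handle lies down in the locked notch (value of joint bolt_slide below 0.006 m and value of joint bolt_handle below 0.12 rad), for 0.2 s.
At the end, for the whole second after the job is handed in: All baskets present and the logger stand upright (within 0.2 rad) on the bay's floor, the lid is shut (under 0.03 rad), the bolt is shot (within 6 mm of its end) and its handle lies down in the locked notch (under 0.12 rad) (all of step 3 and all of step 5 and value of joint chest_lid below 0.03 rad); the robot touches nothing.
It fails at once if the dish, jar or sprayer is shifted by more than 30 mm (distance of any of petri, seed_jar, sprayer from where it was at the start of the episode above 0.03 m).
Of basket_a, basket_b, basket_c, basket_d only 2 to 4 are there at a start; the rules pass over those that are not, and their reading is None.
At some moment in a run one of logger may be knocked a few centimetres aside while the robot is not near it.
Once in a run the grip may slacken for a moment while it holds something.
It also fails if it takes over 210 s, if anything falls off the work surface, if the arm or the gripper's body presses on something with over 40 N, if the wrist force passes 120 N, or if a joint passes its speed limit or range.

## Robot

A 6-joint arm with a two-finger parallel gripper is mounted at the origin on the work surface. World frame = base frame: x ahead of the robot, y to its left, z up, the work surface at z = 0. Lengths are in m, angles in rad, forces in N, time in s.
With the tool pointing down it reaches from about 0.375 to 0.9 m from the base axis. Payload 3.1 kg.
Tool frame: the origin (TCP) lies on the centre line of the jaws, within the pads' length; the fingertips stand ahead of it and the grasp point (between the pads) lies 3 mm ahead of it (robot.tip_reach is the z of the fingertips in the tool frame, in m); z points along the fingers, y is the line along which they close (so a half turn about z gives the same grasp; the last joint's range is limited). The gripper opens to 87 mm and grips with 3 to 60 N. Pads are 19 mm wide; open, the fingers measure 117 mm over their backs; the gripper's body (75 mm by 190 mm) begins 51 mm behind the grasp point.
Start: joints at [-1.397, 0.527, 1.433, -0, 1.181, -0.178], TCP at [0.216, -0.586, 0.245] pointing down, gripper open.
Joint ranges: [-3.08, 3.08], [-0.75, 2.2], [0.22, 2.44], [-1.43, 4.57], [0, 2.65], [-2.85, 2.85]. Speed limits (rad/s): [2.79, 2.79, 3.14, 3.14, 3.14, 3.14].

## Interface

Orientations are given as a unit quaternion [x, y, z, w].
In Python, from rig import sensors, eyes, ticket, robot gives the robot as it stands.
- The arm moves only by the tool drive_tool, never from a script. Its argument "deltas" is a list that holds one entry, the list of rows, each a list of 6 numbers: the shift along the tool's x, y, z in mm, then the turn, a rotation vector about the tool's x, y, z in rad. A call has 1 to 8 rows; each row shifts and turns the commanded pose from where the row before left it, along the tool's axes as they then stand; what a row does not reach is not made up. A row lasts 1/12 s, in which the tool goes at most 41.7 mm and 7.16 degrees, less where a joint would pass 70% of its speed; a pose out of reach is approached as far as the arm can. A call is refused whole if a number of a shift passes 41.7 or a number of a turn 0.125, either way. A call with a gripper value outside its range is refused whole. "gripper" is the opening in per cent of the stroke, from 0 (shut) to 100 (fully open), set as the call begins (left out, the last holds). The fingers move at their own pace and stop on an object; "squeeze" is the grip in N (left out, the last holds). Time passes only in rows, so rows that do not move let the fingers close. It gives the time, the measured TCP pose, the force, the opening and the grip force at its end, in the units of the state.
- sensors.get_obs(): the state, without advancing time (a new reading comes with each control period).
- eyes.camera(name): name is "scene" or "top" or "wrist"; returns a dict with "img" (384x512x3 uint8, red, green, blue), "fov_y" (degrees; the focal length in pixels is half the picture's height over the tangent of half this angle, whatever the lens; pixels are square), "cx", "cy" (the principal point, pixels), "D" ([k1, k2, p1, p2, k3] as OpenCV has them; the pictures are not rectified), "xyz" and "attitude" of the camera in the world; the wrist camera has in their place "hand_eye" (4x4, takes a point from camera to tool coordinates, whose origin is the TCP and whose axes are the flange's). Camera axes: x right, y up, looking along -z (the intrinsics and any distortion apply to the point x, -y, -z); pixel columns grow to the right and rows downward; lengths in m; the calibration is good to about 2 mm. A picture is of the moment at which its call begins: read the wrist's pose just before it. There is no depth.
- ticket.hand_in(): hands the job in; it is judged then, once.
The state is a dict: "time": time; "q": joint angles; "joint_velocities": joint speeds; "joint_torque": joint torques, N m; "position": TCP position; "tool_rot": TCP orientation; "ft_force": force on the tool from outside, world axes, zero at the start; "moment": the same for the moment, N m; "grip_width": finger opening in m; "grip_force": force on a finger pad.
Only numpy, scipy, OpenCV 4.12 (cv2) and the standard library are available. Lean on these libraries where they do the work, as an engineer would, in place of code of your own. Each camera call takes 0.05 s, during which the arm holds its last target. There are 200 camera calls.

## Working session

There is one attempt and no reset: what is moved stays moved. The work goes in short steps, Python scripts to look and compute and a tool call to move; the robot and the scene stay as the last step left them, time stands still between calls to the robot, and variables do not carry over. Pictures are saved under pics/ and viewed, at most 14 in all, crops included, and the job is handed in when it is done.

Besides the shell and the picture viewer there is one more tool, called after "Emit:" by a JSON object that holds its "op" and its "data", one argument or row to a line. drive_tool: Moves the arm, as the interface text tells. Its arguments: {"type":"object","properties":{"deltas":{"type":"array"},"gripper":{"type":"number"},"squeeze":{"type":"number"}},"required":["deltas"]}

```bash
mkdir -p pics; ls; cat > h.py <<'E'
import numpy as np,cv2
from scipy.spatial.transform import Rotation as R
from rig import sensors,eyes,ticket,robot
def cam(n):
    o=sensors.get_obs(); c=eyes.camera(n)
    f=c["img"].shape[0]/2/np.tan(np.radians(c["fov_y"])/2)
    c["K"]=np.array([[f,0,c["cx"]],[0,f,c["cy"]],[0,0,1.]])
    if "hand_eye" in c:
        T=np.eye(4);T[:3,:3]=R.from_quat(o["tool_rot"]).as_matrix();T[:3,3]=o["position"]
        M=T@np.array(c["hand_eye"]);c["R"]=M[:3,:3];c["t"]=M[:3,3]
    else:
        a=np.array(c["attitude"],float)
        c["R"]=R.from_quat(a).as_matrix() if a.size==4 else a.reshape(3,3); c["t"]=np.array(c["xyz"],float)
    c["D"]=np.array(c["D"],float);return c
def ray(c,px):
    p=cv2.undistortPoints(np.array(px,float).reshape(-1,1,2),c["K"],c["D"]).reshape(-1,2)
    d=np.c_[p[:,0],-p[:,1],-np.ones(len(p))]@c["R"].T
    return c["t"],d/np.linalg.norm(d,axis=1)[:,None]
def onz(c,px,z):
    t,d=ray(c,px);return t+d*((z-t[2])/d[:,2])[:,None]
def proj(c,P):
    q=(np.atleast_2d(P)-c["t"])@c["R"]
    q=q*[1,-1,-1]
    return cv2.projectPoints(q.reshape(-1,1,3),np.zeros(3),np.zeros(3),c["K"],c["D"])[0].reshape(-1,2)
def save(c,n,crop=None,s=1):
    im=cv2.cvtColor(c["img"],cv2.COLOR_RGB2BGR)
    if crop: x0,y0,x1,y1=crop;im=im[y0:y1,x0:x1]
    cv2.imwrite("pics/"+n,cv2.resize(im,None,fx=s,fy=s,interpolation=cv2.INTER_CUBIC))
def tri(c1,p1,c2,p2):
    a,u=ray(c1,p1);b,v=ray(c2,p2);u=u[0];v=v[0]
    k=np.linalg.lstsq(np.c_[u,-v],b-a,rcond=None)[0]
    P,Q=a+k[0]*u,b+k[1]*v
    return (P+Q)/2,np.linalg.norm(P-Q)
def inst():
    o=sensors.get_obs();return np.array(o["position"]),R.from_quat(o["tool_rot"])
E
python3 - <<'E'
from h import *
import pickle
for n in("scene","top"):
    c=cam(n);save(c,n+"0.png",s=1.5);print(n,c["t"],c["R"].round(3).tolist(),c["K"][0,0],c["D"])
    pickle.dump(c,open(n+".pkl","wb"))
o=sensors.get_obs();print(o);print(robot.tip_reach,R.from_quat(o["tool_rot"]).as_matrix().round(3).tolist())
E
```

```text
pics
scene [1.14195126 0.181601   1.00792308] [[-0.123, -0.835, 0.537], [0.992, -0.11, 0.056], [0.013, 0.539, 0.842]] 347.9237372628717 [-0.02882701  0.          0.          0.          0.        ]
top [0.48149164 0.15709471 1.39250194] [[-0.005, 0.997, -0.082], [-1.0, -0.005, 0.004], [0.004, 0.082, 0.997]] 416.72173842310866 [-0.06379167  0.          0.          0.          0.        ]
{'time': 0.1, 'q': array([-1.39649709e+00,  5.28372673e-01,  1.43380249e+00, -1.19416351e-05,
        1.18139135e+00, -1.78523366e-01]), 'joint_velocities': array([ 3.93690314e-04, -4.18462707e-03, -4.24017360e-03,  3.09361724e-05,
        2.66843760e-03, -7.54481194e-04]), 'joint_torque': array([-6.45963632e-05, -4.40985882e+01, -1.77150857e+01,  6.35472802e-02,
        5.34121692e-02, -4.88682485e-05]), 'position': array([ 0.21586734, -0.5858659 ,  0.24366076]), 'tool_rot': array([ 9.84478961e-01,  1.75499860e-01, -3.43709490e-06, -9.86942304e-04]), 'ft_force': array([ 0.46832269, -0.18728952, -0.72597949]), 'moment': array([-0.01630715,  0.014416  ,  0.0065462 ]), 'grip_force': 0.0, 'grip_width': 0.08720458468408783}
0.022 [[0.938, 0.346, -0.0], [0.346, -0.938, 0.002], [0.0, -0.002, -1.0]]
```

View pics/scene0.png

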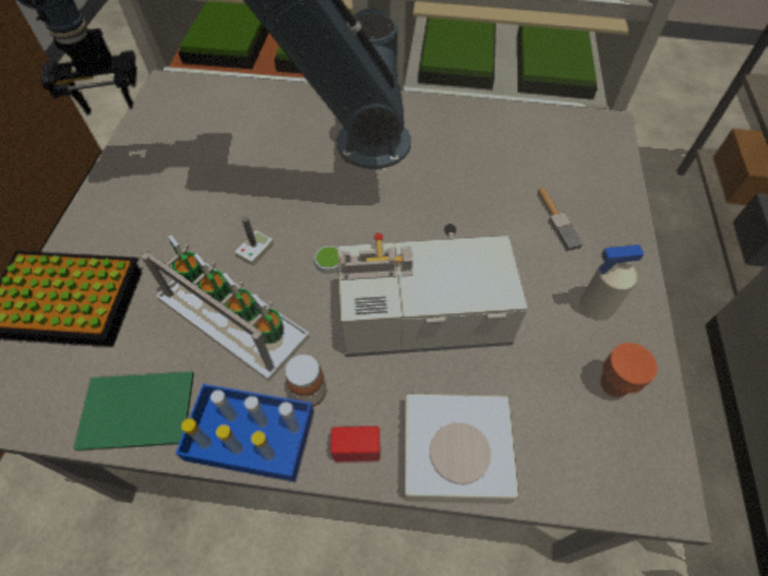

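View pics/top0.png

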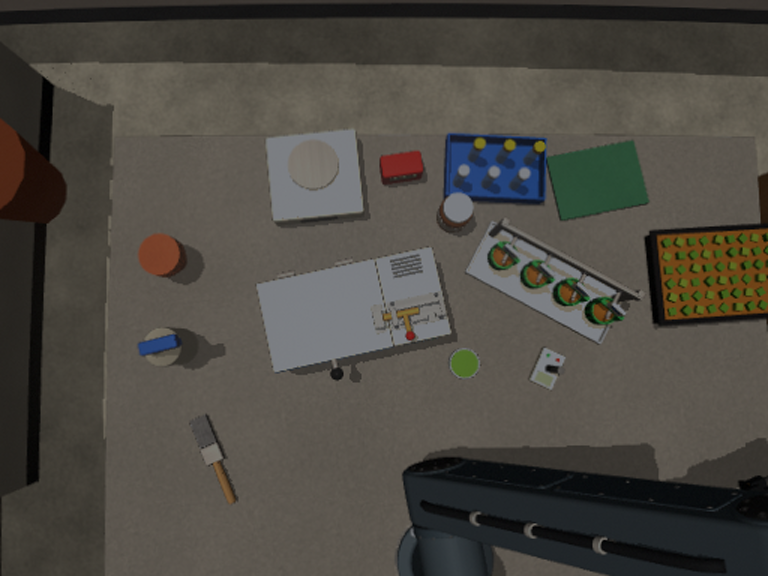

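The scene view shows four baskets on the rack (cups near (185,262) to (268,322)), the logger at (253,245) and the chest at (430,290), with its red bolt knob at (379,238) and black lid knob at (450,230). The top view shows the same layout. I'll crop the top view for corner picks.

```bash
python3 - <<'E'
from h import *
import pickle
s=pickle.load(open("scene.pkl","rb"));t=pickle.load(open("top.pkl","rb"))
a=cv2.resize(t["img"][140:270,165:440],None,fx=2.9,fy=2.9,interpolation=cv2.INTER_CUBIC)
cv2.imwrite("pics/c1.png",a[...,::-1]); print(a.shape)
b=cv2.resize(s["img"][130:260,90:370],None,fx=2.8,fy=2.8,interpolation=cv2.INTER_CUBIC)
cv2.imwrite("pics/c2.png",b[...,::-1])
def blob(c,f,box):
    x0,y0,x1,y1=box;h=cv2.cvtColor(c["img"],cv2.COLOR_RGB2HSV).astype(int)[y0:y1,x0:x1]
    m=f(h[...,0],h[...,1],h[...,2]).astype(np.uint8);n,l,st,ce=cv2.connectedComponentsWithStats(m)
    i=1+np.argmax(st[1:,4]);return ce[i]+[x0,y0],st[i]
red=lambda h,s,v:((h<8)|(h>172))&(s>150)&(v>90)
blk=lambda h,s,v:(v<45)
for nm,f,bs,bt in(("red",red,(240,150,265,175),(265,212,282,230)),("blk",blk,(290,145,308,162),(215,240,232,256))):
    p,q=blob(s,f,bs);p2,q2=blob(t,f,bt);print(nm,p,q,p2,q2,tri(s,p,t,p2))
h=cv2.cvtColor(t["img"],cv2.COLOR_RGB2GRAY)
m=(h[160:252,168:305]>105).astype(np.uint8)
cs=max(cv2.findContours(m,0,2)[0],key=cv2.contourArea);r=cv2.minAreaRect(cs);bp=cv2.boxPoints(r)+[168,160]
print(r,bp,onz(t,bp,.154))
E
```

```text
(377, 798, 3)
red [252.  157.5] [10  6  5  4 16] [273.         223.29166667] [ 6  9  5  6 24] (array([0.48818915, 0.0830708 , 0.19225209]), np.float64(0.0036712401231840837))Traceback (most recent call last):
  File "<stdin>", line 15, in <module>
  File "<stdin>", line 11, in blob
    return _wrapfunc(a, 'argmax', axis=axis, out=out, **kwds)
    return bound(*args, **kwds)
ValueError: attempt to get argmax of an empty sequence
```

View pics/c1.png

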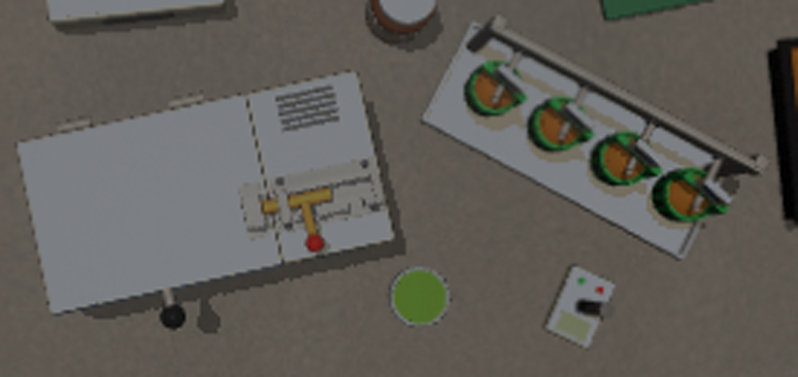

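View pics/c2.png

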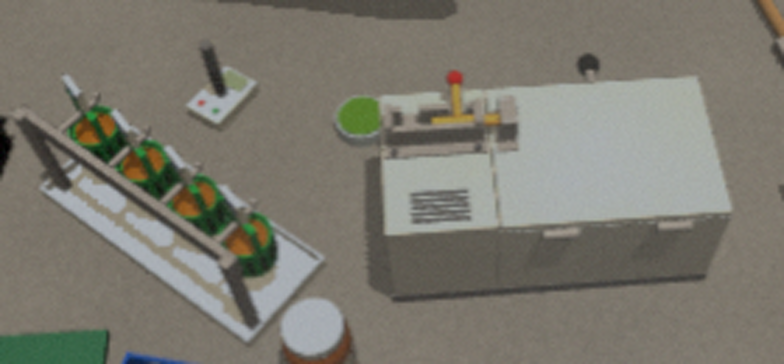

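The crops show chest top corners in c1 at about (18,141), (356,71), (393,238), (52,313), the rail from (493,22) to (763,163), the logger probe top at (603,310) and the knobs at (315,243) and (173,317). I'll turn these into positions.

```bash
python3 - <<'E'
from h import *
import pickle
s=pickle.load(open("scene.pkl","rb"));t=pickle.load(open("top.pkl","rb"))
A=lambda *p:(np.array(p,float)+.5)/2.9-.5+[165,140]
B=lambda *p:(np.array(p,float)+.5)/2.8-.5+[90,130]
np.set_printoptions(precision=4,suppress=True)
C=onz(t,A([18,141],[356,71],[393,238],[52,313]),.154);print("chest",C,[np.linalg.norm(C[i]-C[(i+1)%4]) for i in range(4)])
C2=onz(s,B([730,211],[385,233],[380,97],[697,78]),.154);print("scene",C2,[np.linalg.norm(C2[i]-C2[(i+1)%4]) for i in range(4)])
for n,a,b in(("red",[315,243],[455,78]),("blk",[173,317],[588,64]),("probe",[605,310],[206,45]),("rail+",[495,22],[238,262]),("rail-",[763,164],[18,117])):
    print(n,tri(t,A(a),s,B(b)))
fx=(C[0]+C[1]-C[2]-C[3]);fy=C[0]-C[1]+C[3]-C[2];y1=np.arctan2(fx[1],fx[0]);y2=np.arctan2(fy[1],fy[0])-np.pi/2
print("yaws",y1,y2,C.mean(0))
ctr=C.mean(0)[:2]
for yaw in (y2,):
    M=R.from_euler('z',yaw).as_matrix();f=lambda x,y,z:np.r_[ctr,0]+M@[x,y,z]
    print("red pred",f(-.075,-.096,.19),"blk pred",f(.09-.208,.059,.148))
# rail
r1,r2=onz(t,A([495,22],[763,164]),.153);print("rail",r1,r2,np.linalg.norm(r1-r2))
# tray corners (outer rim z=.018)
T=onz(t,A([476,22],[421,121],[682,258],[697,222]),.018);print("tray",T,np.linalg.norm(T[1]-T[2]))
d=T[1]-T[2];print("rack yaw tray",np.arctan2(d[1],d[0])-np.pi/2)
d=r1-r2;print("rail yaw",np.arctan2(d[1],d[0])-np.pi/2)
F=onz(t,A([573,264],[615,282],[590,347],[545,330]),.022);print("logger foot",F,F.mean(0))
E
```

```text
chest [[0.594  0.3867 0.154 ]
 [0.665  0.0375 0.154 ]
 [0.4923 0.0017 0.154 ]
 [0.4178 0.3504 0.154 ]] [np.float64(0.3563493052661881), np.float64(0.17630729451205743), np.float64(0.3565564054561784), np.float64(0.17989651311398328)]
scene [[ 0.5935  0.382   0.154 ]
 [ 0.6653  0.0346  0.154 ]
 [ 0.4953 -0.0014  0.154 ]
 [ 0.4212  0.3474  0.154 ]] [np.float64(0.3546905053169208), np.float64(0.17379795606374446), np.float64(0.3565217749125894), np.float64(0.1757234459952259)]
red (array([0.4876, 0.0829, 0.1915]), np.float64(0.002333124054103049))
blk (array([0.4131, 0.2257, 0.149 ]), np.float64(0.0031249465491348287))
probe (array([ 0.4153, -0.229 ,  0.1147]), np.float64(0.003332410313262248))
rail+ (array([ 0.716 , -0.1067,  0.1519]), np.float64(0.004154098884669721))
rail- (array([ 0.5674, -0.3927,  0.1441]), np.float64(0.0034226470851369565))
yaws 0.20356795559186683 0.20551670103765218 [0.5423 0.1941 0.154 ]
red pred [0.4885 0.0848 0.19  ] blk pred [0.4147 0.2278 0.148 ]
rail [ 0.7162 -0.1085  0.153 ] [ 0.5662 -0.387   0.153 ] 0.3162846377344127
tray [[ 0.7418 -0.1154  0.018 ]
 [ 0.627  -0.0495  0.018 ]
 [ 0.4682 -0.3472  0.018 ]
 [ 0.5092 -0.3661  0.018 ]] 0.3374876511559183
rack yaw tray -0.4902152271090261
rail yaw -0.4939727937253433
logger foot [[ 0.4625 -0.2197  0.022 ]
 [ 0.4417 -0.2674  0.022 ]
 [ 0.3687 -0.2369  0.022 ]
 [ 0.3884 -0.1859  0.022 ]] [ 0.4153 -0.2275  0.022 ]
```

Positions are consistent: the sizes and predicted knob points match to about 2 mm. The chest is at (0.542, 0.193) with yaw 0.2045, and the rack yaw is -0.492. Next I move above the bolt knob with the closing line along chest y.

Emit:
{"op": "drive_tool", "data": {
  "deltas": [
    [[0,0,-28,0,0,0.0735],[0,0,-28,0,0,0.0735],[20,-30,0,0,0,0],[20,-30,0,0,0,0],[20,-30,0,0,0,0],[20,-30,0,0,0,0],[20,-30,0,0,0,0],[20,-30,0,0,0,0]]
  ],
  "gripper": 45,
  "squeeze": 15
}}

```text
time: 0.77
position: [0.2968, -0.3838, 0.3002]
tool_rot: [0.995, 0.102, -0.0, -0.0]
ft_force: [0.8, -0.4, 0.4]
grip_width: 0.0431
grip_force: 0.0
```

Emit:
{"op": "drive_tool", "data": {
  "deltas": [
    [[20,-30,0,0,0,0],[20,-30,0,0,0,0],[20,-30,0,0,0,0],[20,-30,0,0,0,0],[20,-30,0,0,0,0],[20,-30,0,0,0,0],[20,-30,0,0,0,0],[20,-30,0,0,0,0]]
  ]
}}

```text
time: 1.43
position: [0.4043, -0.1163, 0.3004]
tool_rot: [0.995, 0.103, -0.0, -0.0]
ft_force: [0.2, -0.6, -0.1]
grip_width: 0.0389
grip_force: 0.0
```

Emit:
{"op": "drive_tool", "data": {
  "deltas": [
    [[20,-30,0,0,0,0],[20,-30,0,0,0,0],[20,-30,0,0,0,0],[20,-30,0,0,0,0],[20,-30,0,0,0,0],[20,-30,0,0,0,0],[0,0,0,0,0,0],[0,0,0,0,0,0]]
  ]
}}

```text
time: 2.1
position: [0.4848, 0.0841, 0.3001]
tool_rot: [0.994, 0.105, -0.001, 0.0]
ft_force: [-0.3, -0.5, -0.1]
grip_width: 0.0392
grip_force: 0.0
```

```bash
cat >> h.py <<'E'
np.set_printoptions(precision=4,suppress=True)
CH=np.array([.5423,.1935,0]);MC=R.from_euler('z',.2045).as_matrix()
chest=lambda x,y,z:CH+MC@[x,y,z]
tochest=lambda P:MC.T@(np.array(P)-CH)
def go(P,th=None):
    "print tool-axis shift in mm to put the TCP at P; turn about tool z to closing angle th; tilt"
    p,r=inst();d=r.inv().apply(np.array(P)-p)*1000;y=r.apply([0,1,0]);z=r.apply([0,0,1])
    s=f"shift {d.round(1)} closing {np.arctan2(y[1],y[0]):.3f} tilt {z[:2].round(4)}"
    if th is not None:
        D=R.from_matrix(np.c_[[-np.sin(th),np.cos(th),0],[np.cos(th),np.sin(th),0],[0,0,-1]])
        s+=f" rotvec {(r.inv()*D).as_rotvec().round(3)} shift-after-turn {(D.inv().apply(np.array(P)-p)*1000).round(1)}"
    print(s)
E
python3 - <<'E'
from h import *
c=cam("wrist");save(c,"w1.png")
print(c["hand_eye"],c["t"])
h=cv2.cvtColor(c["img"],cv2.COLOR_RGB2HSV).astype(int)
m=(((h[...,0]<8)|(h[...,0]>172))&(h[...,1]>150)&(h[...,2]>80)).astype(np.uint8)
n,l,st,ce=cv2.connectedComponentsWithStats(m)
for i in range(1,n):
    if st[i,4]>30: print(st[i],ce[i],onz(c,ce[i],.19))
go(chest(-.075,-.096,.193),.2045-np.pi/2)
E
```

```text
[[-0.0013  0.9655  0.2605  0.0713]
 [ 1.      0.0011  0.0008  0.0001]
 [ 0.0005  0.2605 -0.9655 -0.1406]
 [ 0.      0.      0.      1.    ]] [0.5546 0.0989 0.4406]
[245 182  18  18 262] [253.5    190.0076] [[0.4878 0.0828 0.19  ]]
shift [  4.4  -0.5 107. ] closing -1.363 tilt [-0.0017 -0.0006] rotvec [0.    0.002 0.003] shift-after-turn [  4.2  -0.5 107. ]
```

View pics/w1.png

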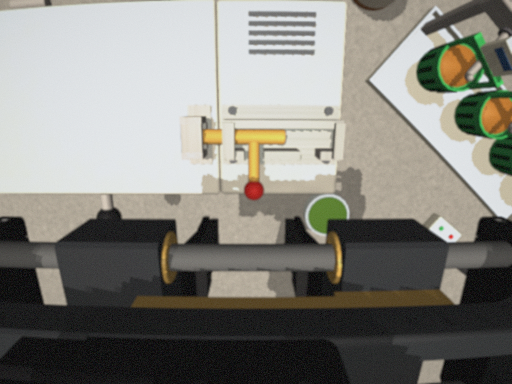

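The wrist view shows the red ball at (253.5,190), which maps to (0.4878, 0.0828) and agrees with the prediction. I'll grip it, lift it along its arc, slide, and lower.

Emit:
{"op": "drive_tool", "data": {
  "deltas": [
    [[2,0.5,27,0,0,0],[2,0,27,0,0,0],[0,0,27,0,0,0],[0,0,26,0,0,0],[0,0,0,0,0,0]]
  ]
}}

```text
time: 2.57
position: [0.4849, 0.0813, 0.1895]
tool_rot: [0.995, 0.101, -0.006, -0.001]
ft_force: [-1.0, -0.4, -0.5]
grip_width: 0.0392
grip_force: 0.0
```

Emit:
{"op": "drive_tool", "data": {
  "deltas": [
    [[0,0,0,0,0,0],[0,0,0,0,0,0],[0,0,0,0,0,0],[0,0,0,0,0,0],[0,0,0,0,0,0]]
  ],
  "gripper": 0,
  "squeeze": 20
}}

```text
time: 2.98
position: [0.4899, 0.0829, 0.195]
tool_rot: [0.995, 0.103, 0.002, 0.0]
ft_force: [-0.2, -0.2, 2.7]
grip_width: 0.0163
grip_force: 20.0
```

Emit:
{"op": "drive_tool", "data": {
  "deltas": [
    [[2.4,0,-4.8,0,0,0],[2.4,0,-4.8,0,0,0],[3.5,0,-4.2,0,0,0],[3.5,0,-4.2,0,0,0],[4.2,0,-3.3,0,0,0],[4.2,0,-3.3,0,0,0],[9.8,0,-4.5,0,0,0],[0,0,0,0,0,0]]
  ]
}}

```text
time: 3.65
position: [0.5206, 0.0895, 0.2241]
tool_rot: [0.995, 0.103, 0.002, -0.0]
ft_force: [-2.2, -0.5, 5.7]
grip_width: 0.0164
grip_force: 20.0
```

Emit:
{"op": "drive_tool", "data": {
  "deltas": [
    [[0,6,0,0,0,0],[0,8,0,0,0,0],[0,8,0,0,0,0],[0,8,0,0,0,0],[0,8,0,0,0,0],[0,8,0,0,0,0],[0,6,0,0,0,0],[0,0,0,0,0,0]]
  ]
}}

```text
time: 4.32
position: [0.527, 0.0395, 0.2222]
tool_rot: [0.995, 0.101, -0.002, -0.003]
ft_force: [-5.1, 8.2, 4.9]
grip_width: 0.0163
grip_force: 20.0
```

Emit:
{"op": "drive_tool", "data": {
  "deltas": [
    [[-9.8,0,4.5,0,0,0],[-4.2,0,3.3,0,0,0],[-4.2,0,3.3,0,0,0],[-3.5,0,4.2,0,0,0],[-3.5,0,4.2,0,0,0],[-2.4,0,4.8,0,0,0],[-2.4,0,4.8,0,0,0],[0,0,0,0,0,0]]
  ]
}}

```text
time: 4.98
position: [0.5002, 0.0339, 0.1939]
tool_rot: [0.995, 0.101, 0.002, -0.002]
ft_force: [-0.2, 8.1, 4.6]
grip_width: 0.0163
grip_force: 20.1
```

Emit:
{"op": "drive_tool", "data": {
  "deltas": [
    [[0,0,0,0,0,0],[0,0,0,0,0,0],[0,0,0,0,0,0],[0,0,-10,0,0,0],[0,0,-25,0,0,0],[0,0,-35,0,0,0],[0,0,-35,0,0,0],[0,0,0,0,0,0]]
  ],
  "gripper": 45
}}

```text
time: 5.65
position: [0.5039, 0.0306, 0.3047]
tool_rot: [0.995, 0.103, 0.007, 0.002]
ft_force: [0.8, 0.1, 0.5]
grip_width: 0.0391
grip_force: 0.0
```

```bash
python3 - <<'E'
from h import *
c=cam("wrist");save(c,"w2.png")
h=cv2.cvtColor(c["img"],cv2.COLOR_RGB2HSV).astype(int)
m=(((h[...,0]<8)|(h[...,0]>172))&(h[...,1]>150)&(h[...,2]>80)).astype(np.uint8)
n,l,st,ce=cv2.connectedComponentsWithStats(m)
for i in range(1,n):
    if st[i,4]>30: print(st[i],ce[i],tochest(onz(c,ce[i],.19)[0]))
# black knob: grasp closing along chest y
go(chest(.09-.208,.059,.151),.2045-np.pi/2)
E
```

```text
[237 191  18  17 241] [245.4855 198.7012] [-0.0757 -0.1471  0.19  ]
shift [ -47.  -210.8  149.7] closing -1.365 tilt [ 0.0097 -0.0023] rotvec [ 0.004 -0.009  0.001] shift-after-turn [ -45.8 -210.2  151. ]
```

The bolt is withdrawn: the ball is at chest y -0.147 with its x matching handle-down. Now the lid knob.

Emit:
{"op": "drive_tool", "data": {
  "deltas": [
    [[-8,-35,0,0,0,0],[-8,-35,0,0,0,0],[-8,-35,0,0,0,0],[-8,-35,0,0,0,0],[-8,-35,0,0,0,0],[-7,-35,0,0,0,0],[0,0,20,0,0,0],[0,0,0,0,0,0]]
  ],
  "gripper": 60
}}

```text
time: 6.37
position: [0.4074, 0.2284, 0.2751]
tool_rot: [0.995, 0.105, -0.004, 0.001]
ft_force: [0.2, -0.9, -0.4]
grip_width: 0.0521
grip_force: 0.0
```

```bash
python3 - <<'E'
from h import *
go(chest(.09-.208,.059,.151),.2045-np.pi/2)
E
```

```text
shift [  8.    2.4 124. ] closing -1.361 tilt [-0.0072 -0.0027] rotvec [0.001 0.008 0.005] shift-after-turn [  7.    2.5 124.1]
```

Emit:
{"op": "drive_tool", "data": {
  "deltas": [
    [[2,1,30,0,0,0],[2,1,30,0,0,0],[1,0,30,0,0,0],[0,0,20,0,0,0],[0,0,10,0,0,0],[0,0,0,0,0,0],[0,0,0,0,0,0],[0,0,0,0,0,0]]
  ]
}}

```text
time: 7.03
position: [0.4168, 0.2265, 0.1589]
tool_rot: [0.995, 0.102, 0.0, 0.0]
ft_force: [-0.5, 0.4, -0.8]
grip_width: 0.0522
grip_force: 0.0
```

```bash
python3 - <<'E'
from h import *
go(chest(.09-.208,.059,.151),.2045-np.pi/2)
a=np.linspace(0,1.72,13)
P=np.c_[-208.1*np.cos(a+.029),208.1*np.sin(a+.029)]
print(np.diff(P,axis=0).round(1).tolist())
E
```

```text
shift [-1.8 -1.2  7.9] closing -1.366 tilt [ 0.0008 -0.    ] rotvec [ 0.    -0.001  0.   ] shift-after-turn [-1.8 -1.2  7.9]
[[3.0, 29.7], [7.2, 28.9], [11.3, 27.6], [15.1, 25.7], [18.6, 23.3], [21.7, 20.4], [24.4, 17.1], [26.6, 13.4], [28.3, 9.5], [29.3, 5.3], [29.8, 1.1], [29.6, -3.2]]
```

Emit:
{"op": "drive_tool", "data": {
  "deltas": [
    [[-3,-1,8,0,0,0],[0,0,0,0,0,0],[0,0,0,0,0,0]]
  ]
}}

```text
time: 7.28
position: [0.4124, 0.2273, 0.1507]
tool_rot: [0.995, 0.103, -0.0, 0.0]
ft_force: [-0.1, 0.1, -0.6]
grip_width: 0.0522
grip_force: 0.0
```

Emit:
{"op": "drive_tool", "data": {
  "deltas": [
    [[0,0,0,0,0,0],[0,0,0,0,0,0],[0,0,0,0,0,0],[0,0,0,0,0,0],[0,0,0,0,0,0]]
  ],
  "gripper": 0,
  "squeeze": 30
}}

```text
time: 7.7
position: [0.413, 0.2268, 0.1507]
tool_rot: [0.995, 0.103, 0.0, 0.001]
ft_force: [2.5, -13.3, 0.7]
grip_width: 0.0265
grip_force: 6.7
```

Emit:
{"op": "drive_tool", "data": {
  "deltas": [
    [[1.2,0,-15,0,0,0],[1.8,0,-14.7,0,0,0],[3.2,0,-14.5,0,0,0],[4,0,-14.4,0,0,0],[5.2,0,-14,0,0,0],[6.1,0,-13.6,0,0,0],[0,0,0,0,0,0]]
  ]
}}

```text
time: 8.28
position: [0.4347, 0.2303, 0.2386]
tool_rot: [0.995, 0.103, 0.0, 0.002]
ft_force: [-0.9, -6.6, 1.5]
grip_width: 0.0242
grip_force: 30.0
```

Emit:
{"op": "drive_tool", "data": {
  "deltas": [
    [[7.2,0,-13,0,0,0],[7.9,0,-12.7,0,0,0],[9,0,-12,0,0,0],[9.6,0,-11.3,0,0,0],[0,0,0,0,0,0],[0,0,0,0,0,0]]
  ]
}}

```text
time: 8.78
position: [0.4671, 0.2371, 0.2862]
tool_rot: [0.995, 0.103, -0.0, 0.002]
ft_force: [-0.4, -5.9, 1.8]
grip_width: 0.0238
grip_force: 30.0
```

```bash
python3 - <<'E'
from h import *
p,r=inst();q=tochest(p)-[.09,0,.145];print(q,np.hypot(q[0],q[2]),np.arctan2(q[2],-q[0])-.029,sensors.get_obs()["ft_force"])
E
```

```text
[-0.1548  0.058   0.1412] 0.20949998846906312 0.7105174405060217 [-0.3792 -5.8586  1.7756]
```

Emit:
{"op": "drive_tool", "data": {
  "deltas": [
    [[0,0,0,0,0,0],[0,0,0,0,0,0],[0,1.5,0,0,0,0],[0,0,0,0,0,0]]
  ],
  "gripper": 60
}}

```text
time: 9.12
position: [0.467, 0.2374, 0.2856]
tool_rot: [0.995, 0.103, -0.0, -0.0]
ft_force: [1.1, 0.4, -0.1]
grip_width: 0.0433
grip_force: 0.0
```

Emit:
{"op": "drive_tool", "data": {
  "deltas": [
    [[0,0,0,0,0,0],[0,0,0,0,0,0],[0,0,0,0,0,0],[0,0,0,0,0,0],[0,0,0,0,0,0]]
  ],
  "gripper": 0
}}

```text
time: 9.53
position: [0.4672, 0.2372, 0.2857]
tool_rot: [0.995, 0.103, 0.0, 0.0]
ft_force: [1.7, -4.9, -1.0]
grip_width: 0.0251
grip_force: 8.0
```

Emit:
{"op": "drive_tool", "data": {
  "deltas": [
    [[12.6,0,-12.4,0,0,0],[13.3,0,-11.6,0,0,0],[14.5,0,-10.2,0,0,0],[15.1,0,-9,0,0,0],[16,0,-7.6,0,0,0],[16.5,0,-6.4,0,0,0],[0,0,0,0,0,0]]
  ]
}}

```text
time: 10.12
position: [0.556, 0.2558, 0.3435]
tool_rot: [0.995, 0.102, 0.002, -0.0]
ft_force: [1.2, 1.2, 0.8]
grip_width: 0.0239
grip_force: 30.0
```

Emit:
{"op": "drive_tool", "data": {
  "deltas": [
    [[17,0,-4.7,0,0,0],[17.3,0,-3.6,0,0,0],[17.6,0,-2,0,0,0],[17.6,0,-0.4,0,0,0],[17.6,0,1,0,0,0],[16,0,2.4,0,0,0],[0,0,0,0,0,0]]
  ]
}}

```text
time: 10.7
position: [0.6561, 0.2769, 0.3495]
tool_rot: [0.995, 0.103, 0.001, -0.001]
ft_force: [2.4, 1.5, 1.8]
grip_width: 0.0239
grip_force: 30.1
```

```bash
python3 - <<'E'
from h import *
p,r=inst();q=tochest(p)-[.09,0,.145];print(q,np.hypot(q[0],q[2]),np.arctan2(q[2],-q[0])-.029,sensors.get_obs()["ft_force"])
E
```

```text
[0.0384 0.0586 0.2045] 0.20808200662406626 1.7272596358018992 [2.355  1.4799 1.7534]
```

The lid is at 1.727 rad. I'll release it and go to the rack.

Emit:
{"op": "drive_tool", "data": {
  "deltas": [
    [[0,0,0,0,0,0],[0,0,0,0,0,0],[0,0,0,0,0,0],[0,0,-30,0,0,0],[0,0,-30,0,0,-0.124],[0,0,-10,0,0,-0.125],[0,0,0,0,0,-0.125],[0,0,0,0,0,-0.125]]
  ],
  "gripper": 60
}}

```text
time: 11.37
position: [0.6536, 0.2761, 0.4224]
tool_rot: [0.937, 0.348, 0.001, 0.0]
ft_force: [-0.4, -0.4, -0.5]
grip_width: 0.0521
grip_force: 0.0
```

Emit:
{"op": "drive_tool", "data": {
  "deltas": [
    [[0,0,0,0,0,-0.125],[0,0,0,0,0,-0.125],[0,0,0,0,0,-0.125],[-30,12,5,0,0,0],[-34,14,8,0,0,0],[-34,14,8,0,0,0],[-34,14,8,0,0,0],[-34,14,8,0,0,0]]
  ]
}}

```text
time: 12.03
position: [0.6342, 0.0964, 0.3832]
tool_rot: [0.858, 0.514, -0.0, 0.0]
ft_force: [0.5, -1.2, -0.4]
grip_width: 0.0523
grip_force: 0.0
```

Emit:
{"op": "drive_tool", "data": {
  "deltas": [
    [[-34,14,8,0,0,0],[-34,14,8,0,0,0],[-34,14,8,0,0,0],[-34,14,8,0,0,0],[-34,14,8,0,0,0],[-34,14,8,0,0,0],[-34,14,8,0,0,0],[-34,14,8,0,0,0]]
  ],
  "gripper": 36
}}

```text
time: 12.7
position: [0.6049, -0.1961, 0.3193]
tool_rot: [0.858, 0.514, -0.0, -0.0]
ft_force: [1.1, 0.3, 0.0]
grip_width: 0.0316
grip_force: 0.0
```

Emit:
{"op": "drive_tool", "data": {
  "deltas": [
    [[-34,14,0,0,0,0],[0,0,0,0,0,0],[0,0,0,0,0,0],[0,0,0,0,0,0]]
  ]
}}

```text
time: 13.03
position: [0.602, -0.2308, 0.3194]
tool_rot: [0.858, 0.514, 0.0, -0.001]
ft_force: [-0.4, -0.2, -0.1]
grip_width: 0.0312
grip_force: 0.0
```

```bash
python3 - <<'E'
from h import *
import pickle
go([.606,-.230,.32],-.492)
c=cam("wrist");save(c,"w3.png",s=1.5);pickle.dump(c,open("w3.pkl","wb"));print(c["t"])
E
```

```text
shift [ 2.6  3.1 -0.6] closing -0.492 tilt [-0.0005  0.001 ] rotvec [-0.001 -0.001  0.   ] shift-after-turn [ 2.6  3.1 -0.6]
[ 0.6359 -0.1685  0.46  ]
```

View pics/w3.png

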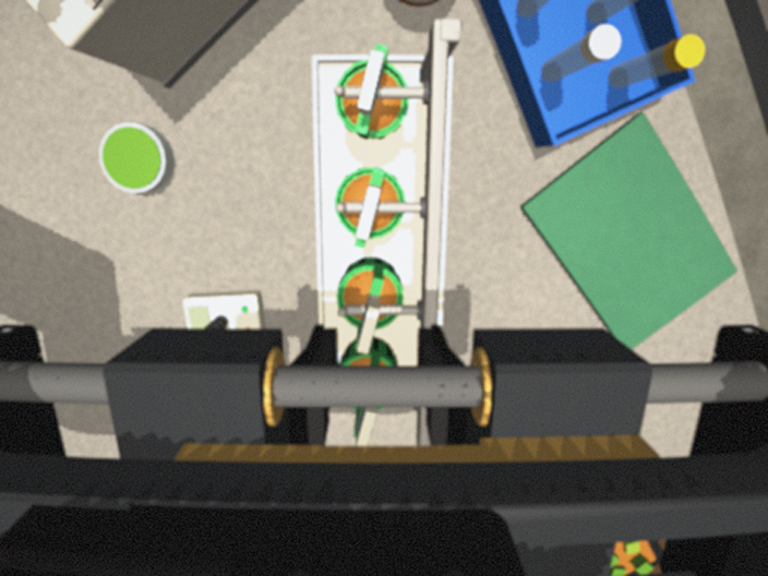

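The wrist view shows four tabs near (372,80), (370,210), (368,325) and (365,420), slightly yawed relative to the rack. I'll zoom in.

```bash
python3 - <<'E'
from h import *
import pickle
c=pickle.load(open("w3.pkl","rb"))
save(c,"w3c.png",(200,20,310,235),2.75*1)
im=c["img"];print(im[62-8:62,240:256].max(-1)[::3])
print(proj(c,[c["t"]-[0,0,.2]]))
E
```

```text
[[227 228 231 244 245 244 242 244 244 244 238 190 119 125 152 159]
 [219 225 241 245 244 243 243 243 244 242 218 145 109 138 157 168]
 [232 239 244 243 243 243 243 244 244 230 161 119 152 193 224 232]]
[[251.7849 110.5047]]
```

View pics/w3c.png

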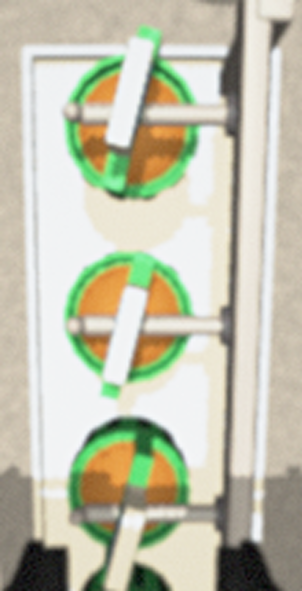

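```bash
python3 - <<'E'
from h import *
import pickle
c=pickle.load(open("w3.pkl","rb"))
A=lambda *p:(np.array(p,float)+.5)/2.75-.5+[200,20]
for n,z,a in(("tab2",.176,([138,285],[113,372])),("tab1",.176,([149,35],[119,130])),("tab3",.176,([133,505],[119,585])),("peg1",.130,([72,113],[228,113])),("peg2",.130,([72,325],[222,325])),("peg3",.13,([76,515],[218,514]))):
    P=onz(c,A(*a),z);d=P[0]-P[1];print(n,P[:,:2].ravel(),P.mean(0)[:2],np.linalg.norm(d),"closing",np.arctan2(d[1],d[0])-np.pi/2)
# rim cup centre at z=.1: ellipse centres
P=onz(c,A([132,126],[129,316],[129,487]),.1);print("cups",P)
E
```

```text
tab2 [ 0.6287 -0.178   0.6067 -0.2004] [ 0.6177 -0.1892] 0.03140181398723631 closing -0.7786747532642235
tab1 [ 0.6698 -0.1093  0.6472 -0.1305] [ 0.6585 -0.1199] 0.03101959966982419 closing -0.8165133593303409
tab3 [ 0.5895 -0.247   0.5697 -0.2725] [ 0.5796 -0.2597] 0.032287895424982456 closing -0.6608840242565486
peg1 [ 0.6361 -0.1104  0.6887 -0.1386] [ 0.6624 -0.1245] 0.059709888971188355 closing 1.0783040940701079
peg2 [ 0.5965 -0.1809  0.65   -0.2096] [ 0.6233 -0.1952] 0.0606703857795691 closing 1.0782926928632919
peg3 [ 0.5582 -0.2521  0.6122 -0.2805] [ 0.5852 -0.2663] 0.06100110901910297 closing 1.0859274275720754
cups [[ 0.6557 -0.1216  0.1   ]
 [ 0.617  -0.1905  0.1   ]
 [ 0.5796 -0.2594  0.1   ]]
```

Emit:
{"op": "drive_tool", "data": {
  "deltas": [
    [[0,0,0,0,0,0.086],[0,0,0,0,0,0.086],[0,0,0,0,0,0.086],[30,-9,0,0,0,0],[30,-9,0,0,0,0],[30,-9,0,0,0,0],[28.5,-8,30,0,0,0],[0,0,30,0,0,0]]
  ]
}}

```text
time: 13.75
position: [0.6611, -0.1139, 0.2622]
tool_rot: [0.915, 0.403, 0.004, 0.001]
ft_force: [-0.6, -0.8, -1.1]
grip_width: 0.0312
grip_force: 0.0
```

Emit:
{"op": "drive_tool", "data": {
  "deltas": [
    [[0,0,0,0,0,0],[0,0,0,0,0,0],[0,0,0,0,0,0]]
  ]
}}

```text
time: 14.0
position: [0.6582, -0.1208, 0.2611]
tool_rot: [0.917, 0.4, 0.001, 0.001]
ft_force: [-0.5, 1.1, 0.2]
grip_width: 0.0315
grip_force: 0.0
```

```bash
python3 - <<'E'
from h import *
go([.6575,-.1205,.176],-.77)
E
```

```text
shift [-0.2 -0.9 85.1] closing -0.748 tilt [ 0.0017 -0.0009] rotvec [ 0.002 -0.001  0.022] shift-after-turn [-0.2 -0.7 85.1]
```

Emit:
{"op": "drive_tool", "data": {
  "deltas": [
    [[0,-1,30,0,0,0.01],[0,0,30,0,0,0.01],[0,0,15,0,0,0],[0,0,10,0,0,0],[0,0,0,0,0,0],[0,0,0,0,0,0]]
  ]
}}

```text
time: 14.5
position: [0.6579, -0.1214, 0.1762]
tool_rot: [0.921, 0.39, 0.001, 0.001]
ft_force: [0.4, -0.2, 1.1]
grip_width: 0.0313
grip_force: 0.0
```

Emit:
{"op": "drive_tool", "data": {
  "deltas": [
    [[0,0,0,0,0,0],[0,0,0,0,0,0],[0,0,0,0,0,0],[0,0,0,0,0,0],[0,0,-5,0,0,0],[0,0,-5,0,0,0],[0,0,-5,0,0,0],[0,0,0,0,0,0]]
  ],
  "gripper": 0,
  "squeeze": 30
}}

```text
time: 15.17
position: [0.6578, -0.1207, 0.1912]
tool_rot: [0.921, 0.39, 0.001, 0.001]
ft_force: [-0.2, -0.4, -1.4]
grip_width: 0.008
grip_force: 30.0
```

```bash
python3 - <<'E'
from h import *
p,r=inst();go(p+.068*np.array([-.881,.473,0]));print(p,sensors.get_obs()["ft_force"])
E
```

```text
shift [-18.5 -65.4  -0.2] closing -0.769 tilt [ 0.0026 -0.0009]
[ 0.6578 -0.1207  0.1912] [-0.1616 -0.3987 -1.3803]
```

Emit:
{"op": "drive_tool", "data": {
  "deltas": [
    [[-1.5,-5.5,0,0,0,0],[-3,-11,0,0,0,0],[-3,-11,0,0,0,0],[-3,-11,0,0,0,0],[-3,-11,0,0,0,0],[-3,-10,0,0,0,0],[-2,-6,0,0,0,0],[0,0,-10,0,0,0]]
  ]
}}

```text
time: 15.83
position: [0.5937, -0.0867, 0.1978]
tool_rot: [0.921, 0.39, -0.003, -0.002]
ft_force: [0.0, 1.3, -1.4]
grip_width: 0.0077
grip_force: 3.0
```

Emit:
{"op": "drive_tool", "data": {
  "deltas": [
    [[0,0,-25,0,0,0],[0,0,-35,0,0,0.1],[0,0,-35,0,0,0.1],[0,0,-35,0,0,0.1],[0,0,-35,0,0,0.1],[0,0,-20,0,0,0.1],[0,0,0,0,0,0.097],[0,0,0,0,0,0]]
  ]
}}

```text
time: 16.5
position: [0.5981, -0.0887, 0.3878]
tool_rot: [0.995, 0.101, 0.003, 0.001]
ft_force: [-0.2, -0.2, -0.0]
grip_width: 0.0077
grip_force: 30.0
```

```bash
python3 - <<'E'
from h import *
go(chest(.04,.068,.385),.2045-np.pi/2);print(sensors.get_obs()["ft_force"],inst()[0])
E
```

```text
shift [  42.2 -355.7    1.9] closing -1.368 tilt [ 0.0058 -0.0021] rotvec [ 0.003 -0.005 -0.001] shift-after-turn [  42.7 -355.6    2.8]
[-0.1956 -0.1541 -0.0159] [ 0.5981 -0.0887  0.3878]
```

```bash
python3 - <<'E'
from h import *
c=cam("scene");p,r=inst();q=proj(c,[p,p-[0,0,.126]]);print(q)
x,y=q.mean(0).astype(int);save(c,"s2.png",(x-60,y-60,x+60,y+60),4)
E
```

```text
[[174.6687 134.2555]
 [183.8691 166.4252]]
```

View pics/s2.png

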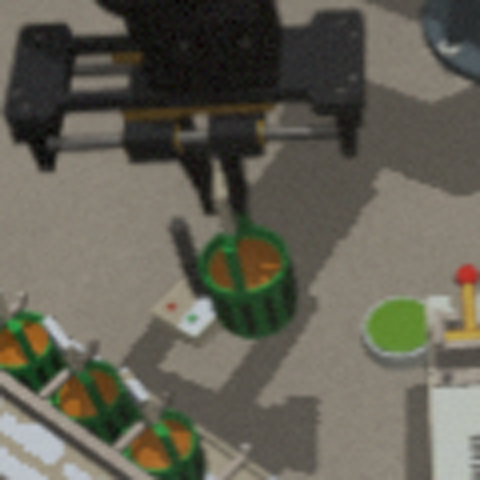

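The basket is still held after a momentary slackening, possibly slipped about 10 mm down the tab. I'll go on and feel for the floor.

Emit:
{"op": "drive_tool", "data": {
  "deltas": [
    [[2,-18,0,0,0,0],[4,-32,0,0,0,0],[4,-35,0,0,0,0],[5,-36,0,0,0,0],[5,-36,0,0,0,0],[5,-36,0,0,0,0],[5,-36,0,0,0,0],[5,-36,0,0,0,0]]
  ],
  "squeeze": 40
}}

```text
time: 17.22
position: [0.5765, 0.18, 0.3833]
tool_rot: [0.995, 0.103, -0.001, 0.0]
ft_force: [0.5, -0.9, -0.2]
grip_width: 0.0078
grip_force: 40.0
```

Emit:
{"op": "drive_tool", "data": {
  "deltas": [
    [[4,-36,0,0,0,0],[3,-32,0,0,0,0],[1,-22,0,0,0,0],[0,0,0,0,0,0],[0,0,0,0,0,0],[0,0,0,0,0,0],[0,0,0,0,0,0]]
  ]
}}

```text
time: 17.8
position: [0.567, 0.2669, 0.384]
tool_rot: [0.995, 0.102, -0.001, 0.0]
ft_force: [0.5, -0.2, -1.5]
grip_width: 0.0078
grip_force: 40.0
```

```bash
python3 - <<'E'
from h import *
go(chest(.04,.068,.165),.2045-np.pi/2);print(sensors.get_obs()["ft_force"],inst()[0])
c=cam("scene");p,r=inst();q=proj(c,[p,p-[0,0,.126]]);print(q)
x,y=q.mean(0).astype(int);save(c,"s3.png",(x-50,y-50,x+50,y+50),5)
E
```

```text
shift [  1.2  -1.3 219. ] closing -1.367 tilt [-0.0012 -0.0009] rotvec [ 0.001  0.001 -0.   ] shift-after-turn [  0.9  -1.1 219. ]
[ 0.5005 -0.169  -1.4746] [0.567  0.2669 0.384 ]
[[323.5826 140.2781]
 [316.0356 171.8809]]
```

View pics/s3.png

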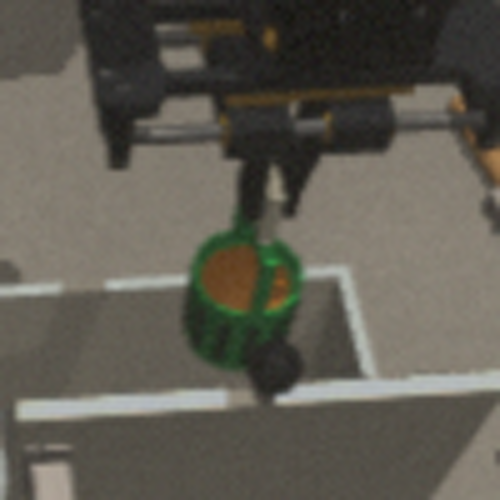

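The basket hangs upright about 8 mm lower than nominal, over the rear half of the bay. Descending.

Emit:
{"op": "drive_tool", "data": {
  "deltas": [
    [[1,-1,30,0,0,0],[0,0,40,0,0,0],[0,0,40,0,0,0],[0,0,40,0,0,0],[0,0,40,0,0,0],[0,0,29,0,0,0],[0,0,10,0,0,0],[0,0,0,0,0,0]]
  ]
}}

```text
time: 18.52
position: [0.5662, 0.2677, 0.1526]
tool_rot: [0.995, 0.102, -0.003, 0.001]
ft_force: [-0.5, 0.4, -1.5]
grip_width: 0.0079
grip_force: 40.0
```

Emit:
{"op": "drive_tool", "data": {
  "deltas": [
    [[0,0,2,0,0,0],[0,0,2,0,0,0],[0,0,2,0,0,0],[0,0,0,0,0,0],[0,0,0,0,0,0]]
  ]
}}

```text
time: 18.93
position: [0.5683, 0.2696, 0.151]
tool_rot: [0.995, 0.102, 0.001, -0.0]
ft_force: [-0.6, -0.2, -1.0]
grip_width: 0.0079
grip_force: 40.0
```

Emit:
{"op": "drive_tool", "data": {
  "deltas": [
    [[0,0,2,0,0,0],[0,0,1,0,0,0],[0,0,0,0,0,0]]
  ]
}}

```text
time: 19.18
position: [0.5675, 0.2693, 0.1465]
tool_rot: [0.995, 0.102, -0.0, 0.0]
ft_force: [-0.5, 0.8, -1.3]
grip_width: 0.0078
grip_force: 40.0
```

Emit:
{"op": "drive_tool", "data": {
  "deltas": [
    [[0,0,2,0,0,0],[0,0,1,0,0,0],[0,0,0,0,0,0]]
  ]
}}

```text
time: 19.43
position: [0.5674, 0.2693, 0.1431]
tool_rot: [0.995, 0.102, -0.0, 0.0]
ft_force: [-0.6, 0.7, -1.6]
grip_width: 0.0075
grip_force: 40.0
```

Emit:
{"op": "drive_tool", "data": {
  "deltas": [
    [[0,0,2,0,0,0],[0,0,0,0,0,0]]
  ]
}}

```text
time: 19.6
position: [0.5675, 0.2693, 0.1412]
tool_rot: [0.995, 0.102, -0.0, 0.0]
ft_force: [-0.0, 1.1, -1.2]
grip_width: 0.0077
grip_force: 40.0
```

Emit:
{"op": "drive_tool", "data": {
  "deltas": [
    [[0,0,2,0,0,0],[0,0,0,0,0,0]]
  ]
}}

```text
time: 19.77
position: [0.5675, 0.2693, 0.1392]
tool_rot: [0.995, 0.102, -0.0, 0.0]
ft_force: [0.0, 0.3, -1.3]
grip_width: 0.0074
grip_force: 40.0
```

Emit:
{"op": "drive_tool", "data": {
  "deltas": [
    [[0,0,2,0,0,0],[0,0,0,0,0,0]]
  ]
}}

```text
time: 19.93
position: [0.5675, 0.2693, 0.1372]
tool_rot: [0.995, 0.102, -0.0, 0.0]
ft_force: [-0.2, 0.3, -1.4]
grip_width: 0.0076
grip_force: 40.0
```

Emit:
{"op": "drive_tool", "data": {
  "deltas": [
    [[0,0,2,0,0,0],[0,0,0,0,0,0]]
  ]
}}

```text
time: 20.1
position: [0.568, 0.2694, 0.1357]
tool_rot: [0.995, 0.102, 0.0, -0.0]
ft_force: [0.5, -0.3, -0.9]
grip_width: 0.0075
grip_force: 40.0
```

Emit:
{"op": "drive_tool", "data": {
  "deltas": [
    [[0,0,1,0,0,0],[0,0,0,0,0,0]]
  ]
}}

```text
time: 20.27
position: [0.5682, 0.2694, 0.1356]
tool_rot: [0.995, 0.102, 0.001, -0.0]
ft_force: [-0.8, -0.4, 4.4]
grip_width: 0.0075
grip_force: 40.0
```

The floor was felt at 0.1356. I'll release and go to basket 2.

Emit:
{"op": "drive_tool", "data": {
  "deltas": [
    [[0,0,0,0,0,0],[0,0,0,0,0,0],[0,0,0,0,0,0],[0,0,-20,0,0,0],[0,0,-35,0,0,-0.1],[0,0,-35,0,0,-0.1],[0,0,-35,0,0,-0.1],[0,0,-35,0,0,-0.1]]
  ],
  "gripper": 36
}}

```text
time: 20.93
position: [0.5671, 0.2692, 0.2957]
tool_rot: [0.954, 0.3, -0.001, -0.0]
ft_force: [0.3, 0.1, -0.2]
grip_width: 0.0313
grip_force: 0.0
```

Emit:
{"op": "drive_tool", "data": {
  "deltas": [
    [[0,0,-35,0,0,-0.1],[0,0,0,0,0,-0.097],[-25,30,0,0,0,0],[-25,30,0,0,0,0],[-25,30,0,0,0,0],[-25,30,0,0,0,0],[-25,30,0,0,0,0],[-25,30,0,0,0,0]]
  ]
}}

```text
time: 21.6
position: [0.5923, 0.0348, 0.3293]
tool_rot: [0.921, 0.39, -0.0, -0.0]
ft_force: [0.1, -0.3, 0.1]
grip_width: 0.0314
grip_force: 0.0
```

Emit:
{"op": "drive_tool", "data": {
  "deltas": [
    [[-25,30,0,0,0,0],[-25,30,0,0,0,0],[-25,30,10,0,0,0],[-25,30,20,0,0,0],[-25,30,20,0,0,0],[-20,25,20,0,0,0],[0,0,0,0,0,0],[0,0,0,0,0,0]]
  ]
}}

```text
time: 22.27
position: [0.6161, -0.1871, 0.2593]
tool_rot: [0.921, 0.389, -0.001, -0.002]
ft_force: [-0.3, 1.0, -0.4]
grip_width: 0.0312
grip_force: 0.0
```

Emit:
{"op": "drive_tool", "data": {
  "deltas": [
    [[0,0,0,0,0,0],[0,0,0,0,0,0]]
  ]
}}

```text
time: 22.43
position: [0.6175, -0.1843, 0.2624]
tool_rot: [0.92, 0.391, 0.0, 0.0]
ft_force: [-0.1, 0.0, -0.3]
grip_width: 0.0312
grip_force: 0.0
```

```bash
python3 - <<'E'
from h import *
go([.6175,-.190,.176],-.77)
E
```

```text
shift [-4.1  3.9 86.4] closing -0.768 tilt [0.001  0.0001] rotvec [ 0.001 -0.001  0.002] shift-after-turn [-4.   4.  86.4]
```

Emit:
{"op": "drive_tool", "data": {
  "deltas": [
    [[-4,4,25,0,0,0],[0,0,35,0,0,0],[0,0,17,0,0,0],[0,0,9.5,0,0,0],[0,0,0,0,0,0],[0,0,0,0,0,0]]
  ]
}}

```text
time: 22.93
position: [0.6181, -0.1905, 0.1762]
tool_rot: [0.92, 0.391, 0.001, 0.001]
ft_force: [-0.4, 0.2, 0.5]
grip_width: 0.0312
grip_force: 0.0
```

Emit:
{"op": "drive_tool", "data": {
  "deltas": [
    [[0,0,0,0,0,0],[0,0,0,0,0,0],[0,0,0,0,0,0],[0,0,0,0,0,0],[0,0,-5,0,0,0],[0,0,-5,0,0,0],[0,0,-5,0,0,0],[0,0,0,0,0,0]]
  ],
  "gripper": 0
}}

```text
time: 23.6
position: [0.618, -0.1917, 0.1916]
tool_rot: [0.921, 0.39, 0.001, 0.001]
ft_force: [0.2, -0.4, -1.4]
grip_width: 0.0076
grip_force: 40.0
```

Emit:
{"op": "drive_tool", "data": {
  "deltas": [
    [[-1.5,-5.5,0,0,0,0],[-3,-11,0,0,0,0],[-3,-11,0,0,0,0],[-3,-11,0,0,0,0],[-3,-11,0,0,0,0],[-3,-10,0,0,0,0],[-2,-6,0,0,0,0],[0,0,-10,0,0,0]]
  ]
}}

```text
time: 24.27
position: [0.5542, -0.1573, 0.1983]
tool_rot: [0.921, 0.39, -0.002, -0.003]
ft_force: [-1.2, -0.2, -1.5]
grip_width: 0.008
grip_force: 40.0
```

Emit:
{"op": "drive_tool", "data": {
  "deltas": [
    [[0,0,-25,0,0,0],[0,0,-35,0,0,0.1],[0,0,-35,0,0,0.1],[0,0,-35,0,0,0.1],[0,0,-35,0,0,0.1],[0,0,-20,0,0,0.1],[0,0,0,0,0,0.097],[0,0,0,0,0,0]]
  ]
}}

```text
time: 24.93
position: [0.5584, -0.1596, 0.3882]
tool_rot: [0.995, 0.101, 0.003, 0.002]
ft_force: [-0.4, 0.2, -2.0]
grip_width: 0.0077
grip_force: 40.0
```

```bash
python3 - <<'E'
from h import *
go(chest(.04,.000,.385),.2045-np.pi/2);print(sensors.get_obs()["ft_force"],inst()[0])
E
```

```text
shift [  95.5 -349.1    2.3] closing -1.368 tilt [ 0.0054 -0.0028] rotvec [ 0.004 -0.005 -0.001] shift-after-turn [  96.  -349.     3.2]
[-0.4378  0.2282 -1.965 ] [ 0.5584 -0.1596  0.3882]
```

Emit:
{"op": "drive_tool", "data": {
  "deltas": [
    [[5,-18,0,0,0,0],[9,-32,0,0,0,0],[10,-36,0,0,0,0],[10,-36,0,0,0,0],[10,-36,0,0,0,0],[10,-36,0,0,0,0],[10,-36,0,0,0,0],[10,-36,0,0,0,0]]
  ]
}}

```text
time: 25.6
position: [0.5752, 0.1182, 0.3844]
tool_rot: [0.995, 0.104, -0.001, -0.0]
ft_force: [1.1, 0.2, 0.0]
grip_width: 0.0078
grip_force: 40.0
```

Emit:
{"op": "drive_tool", "data": {
  "deltas": [
    [[10,-36,0,0,0,0],[8,-31,0,0,0,0],[4,-16,0,0,0,0],[0,0,0,0,0,0],[0,0,0,0,0,0],[0,0,0,0,0,0],[0,0,0,0,0,0]]
  ]
}}

```text
time: 26.18
position: [0.5804, 0.2009, 0.3848]
tool_rot: [0.995, 0.102, -0.0, 0.0]
ft_force: [0.9, -0.1, -2.0]
grip_width: 0.0077
grip_force: 40.0
```

```bash
python3 - <<'E'
from h import *
go(chest(.04,.000,.165),.2045-np.pi/2);print(sensors.get_obs()["ft_force"],inst()[0])
E
```

```text
shift [  1.5  -0.6 219.8] closing -1.367 tilt [-0.0009 -0.0007] rotvec [ 0.001  0.001 -0.001] shift-after-turn [  1.2  -0.5 219.8]
[ 0.8807 -0.0804 -2.003 ] [0.5804 0.2009 0.3848]
```

Same descent, then the last millimetres slowly.

Emit:
{"op": "drive_tool", "data": {
  "deltas": [
    [[1,-0.5,30,0,0,0],[0,0,40,0,0,0],[0,0,40,0,0,0],[0,0,40,0,0,0],[0,0,40,0,0,0],[0,0,30,0,0,0],[0,0,15,0,0,0],[0,0,5,0,0,0]]
  ]
}}

```text
time: 26.85
position: [0.5793, 0.2009, 0.1415]
tool_rot: [0.995, 0.101, -0.004, 0.0]
ft_force: [-1.0, -0.5, -1.2]
grip_width: 0.0076
grip_force: 40.0
```

Emit:
{"op": "drive_tool", "data": {
  "deltas": [
    [[0,0,3,0,0,0],[0,0,3,0,0,0],[0,0,2,0,0,0],[0,0,0,0,0,0],[0,0,0,0,0,0]]
  ]
}}

```text
time: 27.27
position: [0.582, 0.203, 0.1384]
tool_rot: [0.995, 0.102, 0.001, -0.0]
ft_force: [0.1, 0.4, -0.7]
grip_width: 0.0075
grip_force: 40.0
```

Emit:
{"op": "drive_tool", "data": {
  "deltas": [
    [[0,0,1,0,0,0],[0,0,0,0,0,0]]
  ]
}}

```text
time: 27.43
position: [0.5815, 0.203, 0.1367]
tool_rot: [0.995, 0.102, 0.001, -0.0]
ft_force: [0.3, 0.5, -1.1]
grip_width: 0.0079
grip_force: 40.0
```

Emit:
{"op": "drive_tool", "data": {
  "deltas": [
    [[0,0,1.5,0,0,0],[0,0,1,0,0,0],[0,0,0,0,0,0]]
  ]
}}

```text
time: 27.68
position: [0.5821, 0.2034, 0.1361]
tool_rot: [0.995, 0.102, 0.001, -0.0]
ft_force: [-1.2, -0.2, 10.0]
grip_width: 0.0074
grip_force: 40.0
```

Emit:
{"op": "drive_tool", "data": {
  "deltas": [
    [[0,0,0,0,0,0],[0,0,0,0,0,0],[0,0,0,0,0,0],[0,0,-20,0,0,0],[0,0,-35,0,0,-0.1],[0,0,-35,0,0,-0.1],[0,0,-35,0,0,-0.1],[0,0,-35,0,0,-0.1]]
  ],
  "gripper": 36
}}

```text
time: 28.35
position: [0.5809, 0.2028, 0.2947]
tool_rot: [0.954, 0.3, -0.001, -0.0]
ft_force: [1.0, -0.4, -0.0]
grip_width: 0.0308
grip_force: 0.0
```

Emit:
{"op": "drive_tool", "data": {
  "deltas": [
    [[0,0,-35,0,0,-0.1],[0,0,0,0,0,-0.097],[-28,27,0,0,0,0],[-28,27,0,0,0,0],[-28,27,0,0,0,0],[-28,27,0,0,0,0],[-28,27,0,0,0,0],[-28,27,0,0,0,0]]
  ]
}}

```text
time: 29.02
position: [0.5804, -0.0322, 0.3283]
tool_rot: [0.921, 0.39, -0.0, -0.0]
ft_force: [0.6, 0.4, 0.4]
grip_width: 0.0313
grip_force: 0.0
```

Emit:
{"op": "drive_tool", "data": {
  "deltas": [
    [[-28,27,0,0,0,0],[-28,27,0,0,0,0],[-28,27,10,0,0,0],[-28,27,20,0,0,0],[-28,27,20,0,0,0],[-28,27,20,0,0,0],[0,0,0,0,0,0],[0,0,0,0,0,0]]
  ]
}}

```text
time: 29.68
position: [0.5792, -0.2601, 0.2591]
tool_rot: [0.921, 0.388, -0.001, -0.002]
ft_force: [0.8, 1.0, 0.2]
grip_width: 0.0315
grip_force: 0.0
```

Emit:
{"op": "drive_tool", "data": {
  "deltas": [
    [[0,0,0,0,0,0],[0,0,0,0,0,0]]
  ]
}}

```text
time: 29.85
position: [0.5808, -0.2572, 0.2621]
tool_rot: [0.92, 0.391, 0.0, 0.0]
ft_force: [-0.3, 0.5, -0.3]
grip_width: 0.0317
grip_force: 0.0
```

```bash
python3 - <<'E'
from h import *
go([.5797,-.2596,.176],-.73)
c=cam("wrist");save(c,"w4.png",(150,60,400,260),2)
E
```

```text
shift [-2.6  0.9 86.1] closing -0.768 tilt [0.0007 0.0001] rotvec [ 0.    -0.001 -0.038] shift-after-turn [-2.5  0.8 86.1]
```

View pics/w4.png

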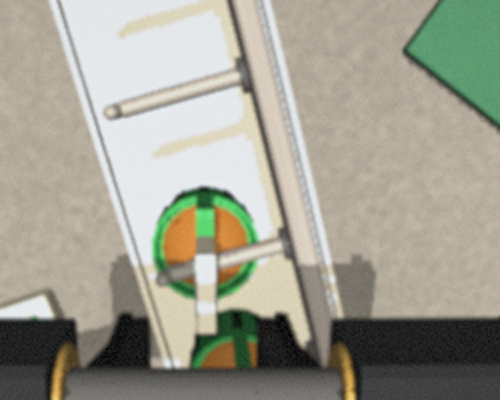

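The wrist view shows tab 3 vertical at (205,280), aligned between the fingers. I'll grasp it and bring it to the front slot.

Emit:
{"op": "drive_tool", "data": {
  "deltas": [
    [[-2.5,1,25,0,0,0],[0,0,35,0,0,0],[0,0,17,0,0,0],[0,0,9,0,0,0],[0,0,0,0,0,0],[0,0,0,0,0,0]]
  ]
}}

```text
time: 30.4
position: [0.5802, -0.2603, 0.1764]
tool_rot: [0.92, 0.391, 0.0, 0.001]
ft_force: [0.3, -0.4, 0.5]
grip_width: 0.0315
grip_force: 0.0
```

Emit:
{"op": "drive_tool", "data": {
  "deltas": [
    [[0,0,0,0,0,0],[0,0,0,0,0,0],[0,0,0,0,0,0],[0,0,0,0,0,0],[0,0,-5,0,0,0],[0,0,-5,0,0,0],[0,0,-5,0,0,0],[0,0,0,0,0,0]]
  ],
  "gripper": 0
}}

```text
time: 31.07
position: [0.5801, -0.2613, 0.192]
tool_rot: [0.921, 0.39, 0.001, 0.001]
ft_force: [0.6, 0.3, -0.9]
grip_width: 0.0079
grip_force: 40.0
```

Emit:
{"op": "drive_tool", "data": {
  "deltas": [
    [[-1.5,-5.5,0,0,0,0],[-3,-11,0,0,0,0],[-3,-11,0,0,0,0],[-3,-11,0,0,0,0],[-3,-11,0,0,0,0],[-3,-10,0,0,0,0],[-2,-6,0,0,0,0],[0,0,-10,0,0,0]]
  ]
}}

```text
time: 31.73
position: [0.5166, -0.2266, 0.1988]
tool_rot: [0.921, 0.39, -0.002, -0.003]
ft_force: [-0.3, -0.3, -0.9]
grip_width: 0.0078
grip_force: 40.0
```

Emit:
{"op": "drive_tool", "data": {
  "deltas": [
    [[0,0,-25,0,0,0],[0,0,-35,0,0,-0.12],[0,0,-35,0,0,-0.122],[0,0,-35,0,0,-0.122],[0,0,-35,0,0,-0.122],[0,0,-20,0,0,-0.122],[0,0,0,0,0,-0.122],[0,0,0,0,0,-0.122]]
  ]
}}

```text
time: 32.4
position: [0.5206, -0.2293, 0.3889]
tool_rot: [0.675, 0.738, 0.0, 0.003]
ft_force: [0.4, 0.5, -1.4]
grip_width: 0.0077
grip_force: 40.0
```

Emit:
{"op": "drive_tool", "data": {
  "deltas": [
    [[0,0,0,0,0,-0.122],[0,0,0,0,0,0],[0,0,0,0,0,0]]
  ]
}}

```text
time: 32.65
position: [0.5197, -0.2287, 0.3861]
tool_rot: [0.632, 0.775, 0.0, 0.001]
ft_force: [-1.1, 0.2, -1.4]
grip_width: 0.0079
grip_force: 40.0
```

```bash
python3 - <<'E'
from h import *
go(chest(-.04,.058,.385),.2045);print(sensors.get_obs()["ft_force"],inst()[0])
E
```

```text
shift [467.   66.6   0.8] closing 0.202 tilt [ 0.0009 -0.0005] rotvec [ 0.001  0.001 -0.003] shift-after-turn [466.8  67.9   1.1]
[-1.0653  0.2322 -1.3702] [ 0.5197 -0.2287  0.3861]
```

Emit:
{"op": "drive_tool", "data": {
  "deltas": [
    [[17,2.5,0,0,0,0],[30,4.3,0,0,0,0],[35,5,0,0,0,0],[35,5,0,0,0,0],[35,5,0,0,0,0],[35,5,0,0,0,0],[35,5,0,0,0,0],[35,5,0,0,0,0]]
  ]
}}

```text
time: 33.32
position: [0.5023, 0.033, 0.3857]
tool_rot: [0.632, 0.775, 0.0, -0.0]
ft_force: [0.8, -0.1, -2.1]
grip_width: 0.0079
grip_force: 40.0
```

Emit:
{"op": "drive_tool", "data": {
  "deltas": [
    [[35,5,0,0,0,0],[35,5,0,0,0,0],[35,5,0,0,0,0],[35,5,0,0,0,0],[35,5,0,0,0,0],[25,4,0,0,0,0],[10,1.5,0,0,0,0],[0,0,0,0,0,0]]
  ]
}}

```text
time: 33.98
position: [0.4893, 0.2448, 0.3854]
tool_rot: [0.63, 0.777, 0.0, -0.0]
ft_force: [-0.0, 0.1, -1.3]
grip_width: 0.0071
grip_force: 40.0
```

Emit:
{"op": "drive_tool", "data": {
  "deltas": [
    [[0,0,0,0,0,0],[0,0,0,0,0,0],[0,0,0,0,0,0]]
  ]
}}

```text
time: 34.23
position: [0.4905, 0.241, 0.3855]
tool_rot: [0.632, 0.775, -0.0, 0.0]
ft_force: [-0.5, -0.6, -0.6]
grip_width: 0.0074
grip_force: 40.0
```

```bash
python3 - <<'E'
from h import *
go(chest(-.04,.058,.165),.2045);print(sensors.get_obs()["ft_force"],inst()[0])
E
```

```text
shift [  1.1   1.2 220.5] closing 0.203 tilt [-0.0001 -0.0006] rotvec [-0.     0.001 -0.002] shift-after-turn [  1.    1.1 220.5]
[-0.4817 -0.5674 -0.5753] [0.4905 0.241  0.3855]
```

Emit:
{"op": "drive_tool", "data": {
  "deltas": [
    [[1,1,30,0,0,0],[0,0,40,0,0,0],[0,0,40,0,0,0],[0,0,40,0,0,0],[0,0,40,0,0,0],[0,0,30,0,0,0],[0,0,15,0,0,0],[0,0,5,0,0,0]]
  ]
}}

```text
time: 34.9
position: [0.4896, 0.2416, 0.1424]
tool_rot: [0.632, 0.775, -0.003, -0.002]
ft_force: [-0.4, -0.1, -1.6]
grip_width: 0.0075
grip_force: 40.0
```

Emit:
{"op": "drive_tool", "data": {
  "deltas": [
    [[0,0,3,0,0,0],[0,0,3,0,0,0],[0,0,2,0,0,0],[0,0,1.5,0,0,0],[0,0,0,0,0,0],[0,0,0,0,0,0]]
  ]
}}

```text
time: 35.4
position: [0.4915, 0.2437, 0.1368]
tool_rot: [0.631, 0.776, 0.001, 0.0]
ft_force: [0.5, 0.8, -0.7]
grip_width: 0.0077
grip_force: 40.0
```

Emit:
{"op": "drive_tool", "data": {
  "deltas": [
    [[0,0,1.5,0,0,0],[0,0,0,0,0,0]]
  ]
}}

```text
time: 35.57
position: [0.4918, 0.2439, 0.1363]
tool_rot: [0.631, 0.776, 0.001, 0.001]
ft_force: [-2.1, -0.0, 7.4]
grip_width: 0.0076
grip_force: 40.0
```

Emit:
{"op": "drive_tool", "data": {
  "deltas": [
    [[0,0,0,0,0,0],[0,0,0,0,0,0],[0,0,0,0,0,0],[0,0,-20,0,0,0],[0,0,-35,0,0,0],[0,0,-35,0,0,0.12],[0,0,-35,0,0,0.12],[0,0,-35,0,0,0.12]]
  ],
  "gripper": 36
}}

```text
time: 36.23
position: [0.4906, 0.2434, 0.2958]
tool_rot: [0.762, 0.648, -0.0, -0.0]
ft_force: [0.7, 0.6, -0.9]
grip_width: 0.0309
grip_force: 0.0
```

Emit:
{"op": "drive_tool", "data": {
  "deltas": [
    [[0,0,-35,0,0,0.12],[0,0,0,0,0,0.12],[0,0,0,0,0,0.12],[0,0,0,0,0,0.12],[0,0,0,0,0,0.115],[-25.7,28.5,0,0,0,0],[-25.7,28.5,0,0,0,0],[-25.7,28.5,0,0,0,0]]
  ]
}}

```text
time: 36.9
position: [0.5007, 0.1282, 0.3292]
tool_rot: [0.916, 0.4, -0.0, 0.0]
ft_force: [0.6, -0.1, 0.1]
grip_width: 0.0314
grip_force: 0.0
```

Emit:
{"op": "drive_tool", "data": {
  "deltas": [
    [[-25.7,28.5,0,0,0,0],[-25.7,28.5,0,0,0,0],[-25.7,28.5,0,0,0,0],[-25.7,28.5,0,0,0,0],[-25.7,28.5,0,0,0,0],[-25.7,28.5,0,0,0,0],[-25.7,28.5,0,0,0,0],[-25.7,28.5,0,0,0,0]]
  ]
}}

```text
time: 37.57
position: [0.5274, -0.1788, 0.3292]
tool_rot: [0.917, 0.399, -0.0, -0.0]
ft_force: [0.6, 0.4, -0.0]
grip_width: 0.0314
grip_force: 0.0
```

Emit:
{"op": "drive_tool", "data": {
  "deltas": [
    [[-25.7,28.5,0,0,0,0],[-25.7,28.5,20,0,0,0],[-25.7,28.5,20,0,0,0],[-25.7,28.5,20,0,0,0],[0,0,10,0,0,0],[0,0,0,0,0,0],[0,0,0,0,0,0],[0,0,0,0,0,0]]
  ]
}}

```text
time: 38.23
position: [0.541, -0.3245, 0.2623]
tool_rot: [0.917, 0.399, 0.0, -0.0]
ft_force: [0.0, -0.1, -0.5]
grip_width: 0.0313
grip_force: 0.0
```

```bash
python3 - <<'E'
from h import *
import pickle
go([.5415,-.3295,.176],-.75)
c=cam("wrist");save(c,"w5.png",(150,60,400,260),2);pickle.dump(c,open("w5.pkl","wb"))
E
```

```text
shift [-3.3  3.8 86.3] closing -0.749 tilt [0.0004 0.0002] rotvec [ 0.    -0.     0.001] shift-after-turn [-3.3  3.8 86.3]
```

View pics/w5.png

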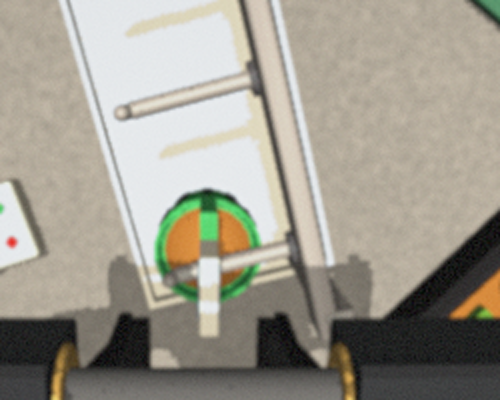

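Tab 4 is aligned at (209,280). Grasping it.

Emit:
{"op": "drive_tool", "data": {
  "deltas": [
    [[-3,3.5,25,0,0,0],[0,0,35,0,0,0],[0,0,17,0,0,0],[0,0,9,0,0,0],[0,0,0,0,0,0],[0,0,0,0,0,0]]
  ]
}}

```text
time: 38.78
position: [0.5421, -0.3299, 0.1769]
tool_rot: [0.917, 0.399, 0.0, 0.001]
ft_force: [0.1, 0.2, 0.0]
grip_width: 0.0313
grip_force: 0.0
```

Emit:
{"op": "drive_tool", "data": {
  "deltas": [
    [[0,0,0,0,0,0],[0,0,0,0,0,0],[0,0,0,0,0,0],[0,0,0,0,0,0],[0,0,-5,0,0,0],[0,0,-5,0,0,0],[0,0,-5,0,0,0],[0,0,0,0,0,0]]
  ],
  "gripper": 0
}}

```text
time: 39.45
position: [0.5419, -0.3308, 0.1921]
tool_rot: [0.917, 0.399, 0.001, 0.001]
ft_force: [-0.8, -0.4, -0.8]
grip_width: 0.0075
grip_force: 40.0
```

Emit:
{"op": "drive_tool", "data": {
  "deltas": [
    [[-1.5,-5.5,0,0,0,0],[-3,-11,0,0,0,0],[-3,-11,0,0,0,0],[-3,-11,0,0,0,0],[-3,-11,0,0,0,0],[-2.5,-10,0,0,0,0],[-2,-6,0,0,0,0],[0,0,-10,0,0,0]]
  ]
}}

```text
time: 40.12
position: [0.4783, -0.2967, 0.199]
tool_rot: [0.917, 0.399, -0.001, -0.003]
ft_force: [-0.4, 0.2, -1.3]
grip_width: 0.0078
grip_force: 40.0
```

Emit:
{"op": "drive_tool", "data": {
  "deltas": [
    [[0,0,-25,0,0,0],[0,0,-35,0,0,-0.115],[0,0,-35,0,0,-0.12],[0,0,-35,0,0,-0.12],[0,0,-35,0,0,-0.12],[0,0,-20,0,0,-0.12],[0,0,0,0,0,-0.12],[0,0,0,0,0,-0.12]]
  ]
}}

```text
time: 40.78
position: [0.4821, -0.2996, 0.3891]
tool_rot: [0.674, 0.739, 0.0, 0.003]
ft_force: [-1.6, 0.3, -1.6]
grip_width: 0.0077
grip_force: 40.0
```

Emit:
{"op": "drive_tool", "data": {
  "deltas": [
    [[0,0,0,0,0,-0.12],[0,0,0,0,0,0],[0,0,0,0,0,0]]
  ]
}}

```text
time: 41.03
position: [0.4813, -0.2989, 0.3863]
tool_rot: [0.632, 0.775, 0.0, 0.001]
ft_force: [-0.0, -0.2, -0.5]
grip_width: 0.0078
grip_force: 40.0
```

```bash
python3 - <<'E'
from h import *
go(chest(-.04,-.012,.385),.2045);print(sensors.get_obs()["ft_force"],inst()[0])
E
```

```text
shift [458.  118.6   1. ] closing 0.202 tilt [ 0.0008 -0.0006] rotvec [ 0.001  0.001 -0.003] shift-after-turn [457.7 119.8   1.3]
[-0.03   -0.1989 -0.4841] [ 0.4813 -0.2989  0.3863]
```

Emit:
{"op": "drive_tool", "data": {
  "deltas": [
    [[17,4.4,0,0,0,0],[30,7.8,0,0,0,0],[34,8.9,0,0,0,0],[34,8.9,0,0,0,0],[34,8.9,0,0,0,0],[34,8.9,0,0,0,0],[34,8.9,0,0,0,0],[34,8.9,0,0,0,0]]
  ]
}}

```text
time: 41.7
position: [0.4935, -0.0371, 0.3859]
tool_rot: [0.632, 0.775, 0.0, -0.0]
ft_force: [0.8, -0.6, -0.7]
grip_width: 0.008
grip_force: 40.0
```

Emit:
{"op": "drive_tool", "data": {
  "deltas": [
    [[34,8.9,0,0,0,0],[34,8.9,0,0,0,0],[34,8.9,0,0,0,0],[34,8.9,0,0,0,0],[34,8.9,0,0,0,0],[25,6.5,0,0,0,0],[12,3.4,0,0,0,0],[0,0,0,0,0,0]]
  ]
}}

```text
time: 42.37
position: [0.5046, 0.177, 0.3857]
tool_rot: [0.63, 0.777, 0.0, -0.0]
ft_force: [0.3, -1.1, -1.8]
grip_width: 0.0079
grip_force: 40.0
```

Emit:
{"op": "drive_tool", "data": {
  "deltas": [
    [[0,0,0,0,0,0],[0,0,0,0,0,0],[0,0,0,0,0,0],[0,0,0,0,0,0]]
  ]
}}

```text
time: 42.7
position: [0.5054, 0.1728, 0.3857]
tool_rot: [0.632, 0.775, -0.0, 0.0]
ft_force: [-0.8, 1.0, -1.6]
grip_width: 0.0077
grip_force: 40.0
```

```bash
python3 - <<'E'
from h import *
go(chest(-.04,-.012,.135),.2045);print(sensors.get_obs()["ft_force"],inst()[0])
E
```

```text
shift [  0.9   0.4 250.7] closing 0.203 tilt [-0.0001 -0.0004] rotvec [-0.     0.    -0.002] shift-after-turn [  0.8   0.3 250.7]
[-0.7678  0.995  -1.5925] [0.5054 0.1728 0.3857]
```

Emit:
{"op": "drive_tool", "data": {
  "deltas": [
    [[0,0.5,30,0,0,0],[0,0,40,0,0,0],[0,0,40,0,0,0],[0,0,40,0,0,0],[0,0,40,0,0,0],[0,0,30,0,0,0],[0,0,15,0,0,0],[0,0,5,0,0,0]]
  ]
}}

```text
time: 43.37
position: [0.5041, 0.1729, 0.1427]
tool_rot: [0.632, 0.775, -0.002, -0.002]
ft_force: [-0.2, 0.2, -2.1]
grip_width: 0.0078
grip_force: 40.0
```

Emit:
{"op": "drive_tool", "data": {
  "deltas": [
    [[0,0,3,0,0,0],[0,0,3,0,0,0],[0,0,2,0,0,0],[0,0,1.5,0,0,0],[0,0,0,0,0,0],[0,0,1.5,0,0,0],[0,0,0,0,0,0]]
  ]
}}

```text
time: 43.95
position: [0.5065, 0.1744, 0.1365]
tool_rot: [0.631, 0.776, 0.001, 0.001]
ft_force: [-1.8, 0.7, 6.6]
grip_width: 0.0077
grip_force: 40.0
```

Emit:
{"op": "drive_tool", "data": {
  "deltas": [
    [[0,0,0,0,0,0],[0,0,0,0,0,0],[0,0,0,0,0,0],[0,0,-20,0,0,0],[0,0,-35,0,0,0],[0,0,-35,0,0,0.1],[0,0,-35,0,0,0.1],[0,0,-35,0,0,0.1]]
  ],
  "gripper": 36
}}

```text
time: 44.62
position: [0.5054, 0.1741, 0.2962]
tool_rot: [0.742, 0.671, -0.0, -0.0]
ft_force: [0.0, -0.3, 0.5]
grip_width: 0.0311
grip_force: 0.0
```

Emit:
{"op": "drive_tool", "data": {
  "deltas": [
    [[0,0,-35,0,0,0.12],[0,0,0,0,0,0.12],[0,0,0,0,0,0.12],[0,0,0,0,0,0.12],[0,0,0,0,0,0.12],[0,0,0,0,0,0.12],[0,0,0,0,0,0.12],[0,0,0,0,0,0.12]]
  ],
  "gripper": 60
}}

```text
time: 45.28
position: [0.5056, 0.1741, 0.3295]
tool_rot: [0.968, 0.252, -0.0, -0.0]
ft_force: [0.1, -0.3, 1.2]
grip_width: 0.0521
grip_force: 0.0
```

```bash
python3 - <<'E'
from h import *
import pickle
s=cam("scene");t=cam("top");pickle.dump((s,t),open("st.pkl","wb"))
a=cv2.resize(s["img"][120:215,130:370],None,fx=2.9,fy=2.9,interpolation=cv2.INTER_CUBIC)
b=cv2.resize(t["img"][200:285,290:410],None,fx=2.9,fy=2.9,interpolation=cv2.INTER_CUBIC)
o=np.zeros((600,800,3),np.uint8);o[:a.shape[0],:a.shape[1]]=a;o[300:300+b.shape[0],:b.shape[1]]=b
cv2.imwrite("pics/st.png",o[...,::-1]);go([.415,-.229,.3],-1.366)
E
```

```text
shift [-277.8  305.9   29.6] closing -1.055 tilt [-0.0003 -0.    ] rotvec [-0.     0.     0.311] shift-after-turn [-170.8  376.3   29.5]
```

View pics/st.png

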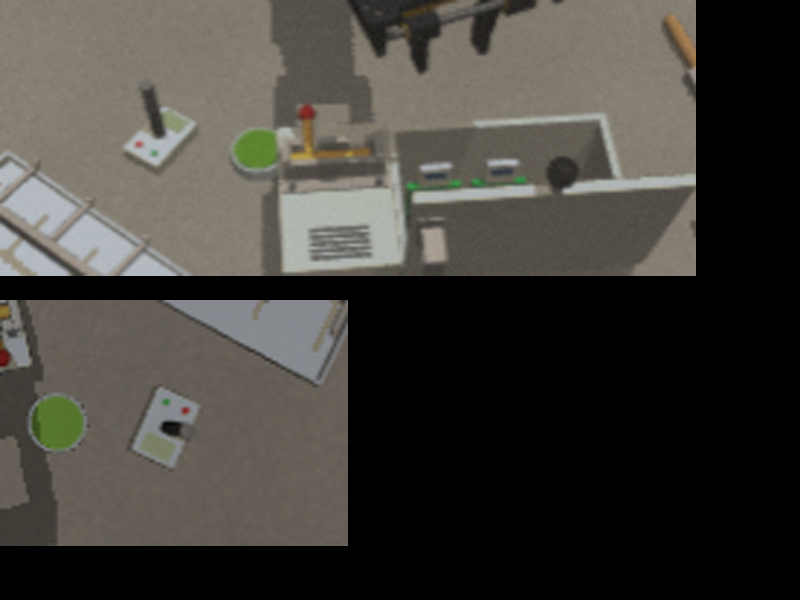

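The two front tabs stand upright at (435,170) and (502,165), with the rear ones hidden behind the lid. The logger probe top is at (146,85) in the scene crop and (190,430) in the top crop.

```bash
python3 - <<'E'
from h import *
import pickle
s,t=pickle.load(open("st.pkl","rb"))
A=lambda *p:(np.array(p,float)+.5)/2.9-.5+[290,200]
B=lambda *p:(np.array(p,float)+.5)/2.9-.5+[130,120]
print(tri(t,A([189,130]),s,B([146,86])),onz(t,A([189,130]),.116))
F=onz(t,A([161,87],[199,106],[173,168],[131,150]),.022);d=F[0]-F[3]+F[1]-F[2];print(F.mean(0),np.arctan2(d[1],d[0]),[np.linalg.norm(F[i]-F[(i+1)%4]) for i in range(4)])
P=F.mean(0);P[2]=.3;go(P,-1.966)
E
```

```text
(array([ 0.4219, -0.1711,  0.1131]), np.float64(0.0009530335426327583)) [[ 0.422  -0.1699  0.116 ]]
[ 0.4204 -0.1678  0.022 ] -0.4446625099743574 [np.float64(0.04825503093938516), np.float64(0.07623871499823134), np.float64(0.05173784434161631), np.float64(0.07918028110755376)]
shift [-242.9  255.4   29.6] closing -1.055 tilt [-0.0003 -0.    ] rotvec [0.    0.    0.911] shift-after-turn [ 53.  348.4  29.5]
```

The logger was indeed knocked to (0.421, -0.170). Fetching it.

Emit:
{"op": "drive_tool", "data": {
  "deltas": [
    [[0,0,0,0,0,0.12],[0,0,0,0,0,0.12],[0,0,0,0,0,0.12],[0,0,0,0,0,0.12],[0,0,0,0,0,0.12],[0,0,0,0,0,0.12],[0,0,0,0,0,0.12],[0,0,0,0,0,0.121]]
  ]
}}

```text
time: 46.05
position: [0.5057, 0.1742, 0.3296]
tool_rot: [0.975, -0.222, -0.0, 0.0]
ft_force: [-0.3, -0.5, -0.4]
grip_width: 0.0523
grip_force: 0.0
```

Emit:
{"op": "drive_tool", "data": {
  "deltas": [
    [[7.2,34.7,0,0,0,0],[7.2,34.7,0,0,0,0],[7.2,34.7,0,0,0,0],[7.2,34.7,0,0,0,0],[7.2,34.7,0,0,0,0],[7.2,34.7,0,0,0,0],[7.2,34.7,0,0,0,0],[7.2,34.7,0,0,0,0]]
  ]
}}

```text
time: 46.72
position: [0.4375, -0.1026, 0.3298]
tool_rot: [0.976, -0.219, 0.0, 0.0]
ft_force: [0.3, 0.3, -0.2]
grip_width: 0.0524
grip_force: 0.0
```

Emit:
{"op": "drive_tool", "data": {
  "deltas": [
    [[7.2,34.7,20,0,0,0],[7.2,34.7,30,0,0,0],[0,0,30,0,0,0],[0,0,0,0,0,0],[0,0,0,0,0,0],[0,0,0,0,0,0]]
  ]
}}

```text
time: 47.22
position: [0.4229, -0.1662, 0.2537]
tool_rot: [0.976, -0.22, 0.001, 0.0]
ft_force: [0.5, 0.4, 0.3]
grip_width: 0.052
grip_force: 0.0
```

```bash
python3 - <<'E'
from h import *
go([.421,-.170,.108],-2.016)
c=cam("wrist");save(c,"w6.png");print(proj(c,[[.421,-.17,.116],[.421,-.17,.022]]))
E
```

```text
shift [ -0.3   4.2 145.7] closing -2.014 tilt [ 0.0011 -0.0004] rotvec [-0.    -0.001  0.002] shift-after-turn [ -0.1   4.2 145.7]
[[255.7673 185.5315]
 [254.6829 167.4194]]
```

View pics/w6.png

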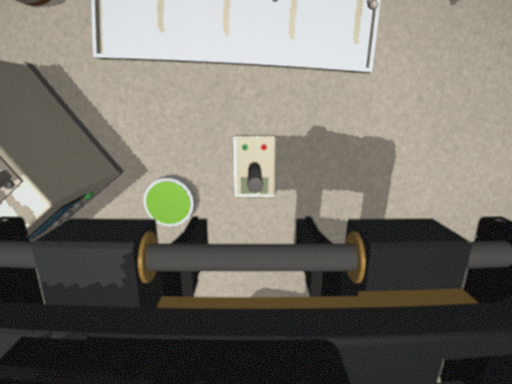

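The wrist view shows the probe top at (255,184), as predicted. Grasping.

Emit:
{"op": "drive_tool", "data": {
  "deltas": [
    [[0,4,30,0,0,0],[0,0,40,0,0,0],[0,0,40,0,0,0],[0,0,25,0,0,0],[0,0,11,0,0,0],[0,0,0,0,0,0],[0,0,0,0,0,0]]
  ]
}}

```text
time: 47.85
position: [0.4218, -0.17, 0.1076]
tool_rot: [0.976, -0.22, 0.001, 0.0]
ft_force: [-0.2, -0.0, 1.0]
grip_width: 0.0523
grip_force: 0.0
```

Emit:
{"op": "drive_tool", "data": {
  "deltas": [
    [[0,0,0,0,0,0],[0,0,0,0,0,0],[0,0,0,0,0,0],[0,0,0,0,0,0],[0,0,0,0,0,0],[0,0,0,0,0,0]]
  ],
  "gripper": 0
}}

```text
time: 48.35
position: [0.4206, -0.1702, 0.1072]
tool_rot: [0.975, -0.221, 0.0, 0.0]
ft_force: [0.5, -1.5, -0.1]
grip_width: 0.0201
grip_force: 0.0
```

Emit:
{"op": "drive_tool", "data": {
  "deltas": [
    [[0,0,-15,0,0,0],[0,0,-30,0,0,0],[0,0,-35,0,0,-0.1],[0,0,-35,0,0,-0.11],[0,0,-35,0,0,-0.11],[0,0,-35,0,0,-0.11],[0,0,-35,0,0,-0.11],[0,0,-20,0,0,-0.11]]
  ]
}}

```text
time: 49.02
position: [0.421, -0.1705, 0.3503]
tool_rot: [0.994, 0.105, 0.002, 0.002]
ft_force: [0.9, -1.4, -1.8]
grip_width: 0.015
grip_force: 40.0
```

Emit:
{"op": "drive_tool", "data": {
  "deltas": [
    [[0,0,0,0,0,0],[0,0,0,0,0,0],[0,0,0,0,0,0]]
  ]
}}

```text
time: 49.27
position: [0.4192, -0.1692, 0.3449]
tool_rot: [0.995, 0.101, -0.002, -0.001]
ft_force: [0.4, -0.4, -3.1]
grip_width: 0.0147
grip_force: 40.0
```

```bash
python3 - <<'E'
from h import *
go(chest(.0,.138,.116),.2045-np.pi/2);print(inst()[0])
E
```

```text
shift [ 194.  -467.8  229.8] closing -1.368 tilt [-0.0035  0.0025] rotvec [-0.003  0.003 -0.002] shift-after-turn [ 194.2 -468.2  228.9]
[ 0.4192 -0.1692  0.3449]
```

Emit:
{"op": "drive_tool", "data": {
  "deltas": [
    [[7,-17,-10,0,0,0],[13,-31,-10,0,0,0],[15,-36.2,-10,0,0,0],[15,-36.2,0,0,0,0],[15,-36.2,0,0,0,0],[15,-36.2,0,0,0,0],[15,-36.2,0,0,0,0],[15,-36.2,0,0,0,0]]
  ]
}}

```text
time: 49.93
position: [0.4729, 0.1138, 0.3738]
tool_rot: [0.995, 0.101, -0.003, -0.0]
ft_force: [0.5, -0.4, -2.7]
grip_width: 0.015
grip_force: 40.0
```

Emit:
{"op": "drive_tool", "data": {
  "deltas": [
    [[15,-36.2,0,0,0,0],[15,-36.2,0,0,0,0],[15,-36.2,0,0,0,0],[15,-36.2,0,0,0,0],[15,-36.2,0,0,0,0],[6,-14,0,0,0,0],[3,-8,0,0,0,0],[0,0,0,0,0,0]]
  ]
}}

```text
time: 50.6
position: [0.5143, 0.3289, 0.3734]
tool_rot: [0.995, 0.103, -0.003, 0.001]
ft_force: [0.1, -0.2, -1.7]
grip_width: 0.015
grip_force: 40.0
```

Emit:
{"op": "drive_tool", "data": {
  "deltas": [
    [[0,0,0,0,0,0],[0,0,0,0,0,0],[0,0,0,0,0,0]]
  ]
}}

```text
time: 50.85
position: [0.5151, 0.3261, 0.3765]
tool_rot: [0.995, 0.101, -0.001, 0.0]
ft_force: [0.2, -0.1, -1.7]
grip_width: 0.015
grip_force: 40.0
```

```bash
python3 - <<'E'
from h import *
go(chest(.0,.138,.116),.2045-np.pi/2);print(inst()[0])
c=cam("scene");p,r=inst();print(proj(c,[p,p-[0,0,.107]]))
x,y=proj(c,p)[0].astype(int);save(c,"s4.png",(x-60,y-45,x+60,y+65),5)
E
```

```text
shift [ -0.   -2.8 260.5] closing -1.368 tilt [-0.001  -0.0009] rotvec [ 0.001  0.001 -0.002] shift-after-turn [ -0.3  -2.6 260.5]
[0.5151 0.3261 0.3765]
[[347.6636 129.1099]
 [339.1142 156.539 ]]
```

View pics/s4.png

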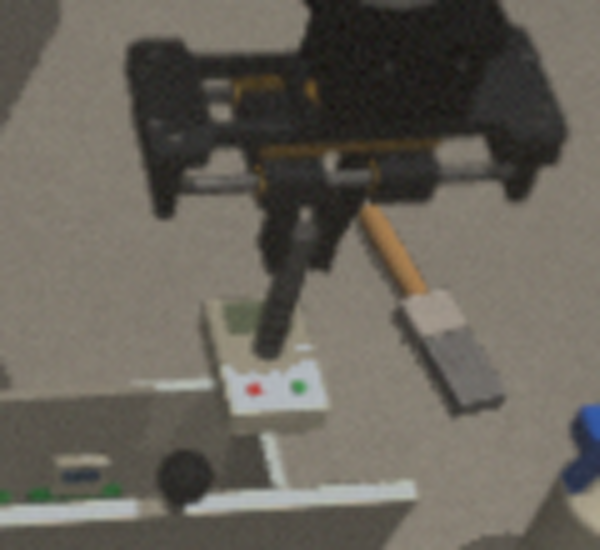

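The logger is held upright with its foot along chest x. I'll descend and feel for the floor.

Emit:
{"op": "drive_tool", "data": {
  "deltas": [
    [[0,-1,30,0,0,0],[0,0,40,0,0,0],[0,0,40,0,0,0],[0,0,40,0,0,0],[0,0,40,0,0,0],[0,0,26,0,0,0],[0,0,15,0,0,0],[0,0,5,0,0,0]]
  ]
}}

```text
time: 51.57
position: [0.5135, 0.327, 0.1378]
tool_rot: [0.995, 0.101, -0.003, 0.001]
ft_force: [-0.9, -0.3, -2.7]
grip_width: 0.0148
grip_force: 40.0
```

Emit:
{"op": "drive_tool", "data": {
  "deltas": [
    [[0,0,0,0,0,0],[0,0,0,0,0,0],[0,0,3,0,0,0],[0,0,3,0,0,0],[0,0,3,0,0,0],[0,0,0,0,0,0]]
  ]
}}

```text
time: 52.07
position: [0.5149, 0.3287, 0.1319]
tool_rot: [0.995, 0.102, 0.0, -0.0]
ft_force: [-0.6, 0.4, -1.8]
grip_width: 0.015
grip_force: 40.0
```

Emit:
{"op": "drive_tool", "data": {
  "deltas": [
    [[0,0,3,0,0,0],[0,0,2,0,0,0],[0,0,0,0,0,0]]
  ]
}}

```text
time: 52.32
position: [0.5147, 0.3287, 0.1263]
tool_rot: [0.995, 0.102, -0.0, 0.0]
ft_force: [-0.8, -0.0, -2.6]
grip_width: 0.0147
grip_force: 40.0
```

Emit:
{"op": "drive_tool", "data": {
  "deltas": [
    [[0,0,2,0,0,0],[0,0,1.5,0,0,0],[0,0,0,0,0,0]]
  ]
}}

```text
time: 52.57
position: [0.5152, 0.3288, 0.1231]
tool_rot: [0.995, 0.102, 0.0, -0.0]
ft_force: [0.6, 0.7, -2.2]
grip_width: 0.0151
grip_force: 40.0
```

Emit:
{"op": "drive_tool", "data": {
  "deltas": [
    [[0,0,2,0,0,0],[0,0,0,0,0,0]]
  ]
}}

```text
time: 52.73
position: [0.5156, 0.3292, 0.1228]
tool_rot: [0.995, 0.102, 0.001, -0.0]
ft_force: [-1.3, 0.1, 5.7]
grip_width: 0.015
grip_force: 40.0
```

Emit:
{"op": "drive_tool", "data": {
  "deltas": [
    [[0,0,0,0,0,0],[0,0,0,0,0,0],[0,0,0,0,0,0],[0,0,-20,0,0,0],[0,0,-35,0,0,0],[0,0,-38,0,0,0],[0,0,-38,0,0,0],[0,0,-38,0,0,0]]
  ],
  "gripper": 40
}}

```text
time: 53.4
position: [0.5146, 0.3285, 0.2916]
tool_rot: [0.995, 0.102, -0.0, 0.0]
ft_force: [1.4, 0.6, -0.5]
grip_width: 0.0346
grip_force: 0.0
```

Emit:
{"op": "drive_tool", "data": {
  "deltas": [
    [[0,0,-38,0,0,0],[0,0,-38,0,0,0],[0,0,-38,0,0,0],[0,0,-20,0,0,0],[0,0,0,0,0,0],[0,0,0,0,0,0],[0,0,0,0,0,0]]
  ],
  "gripper": 60
}}

```text
time: 53.98
position: [0.5143, 0.3284, 0.4226]
tool_rot: [0.995, 0.102, -0.001, 0.0]
ft_force: [0.1, -0.6, -0.0]
grip_width: 0.052
grip_force: 0.0
```

```bash
python3 - <<'E'
from h import *
import pickle
c=cam("wrist");pickle.dump(c,open("w7.pkl","wb"));s=cam("top");pickle.dump(s,open("t7.pkl","wb"))
go(chest(.128,.0586,.3495),.2045-np.pi/2);print(inst()[0])
for nm,c in(("wrist",c),("top",s)):
    h=cv2.cvtColor(c["img"],cv2.COLOR_RGB2HSV).astype(int)
    exp={"R2":(.04,.068),"R1":(.04,0),"F2":(-.04,.058),"F1":(-.04,-.012)}
    for col,f in(("orange",(h[...,0]>6)&(h[...,0]<20)&(h[...,1]>140)&(h[...,2]>60)),("green",(h[...,0]>50)&(h[...,0]<85)&(h[...,1]>110)&(h[...,2]>35))):
        n,l,st,ce=cv2.connectedComponentsWithStats(f.astype(np.uint8))
        for i in range(1,n):
            if st[i,4]>40:
                q=tochest(onz(c,ce[i],.055)[0])
                if abs(q[0])<.2 and -.15<q[1]<.25: print(nm,col,st[i],q)
    print({k:proj(c,chest(*v,.134))[0].round() for k,v in exp.items()},"log",proj(c,chest(0,.138,.124)).round())
E
```

```text
shift [128.5  79.1  71.7] closing -1.366 tilt [-0.0045 -0.0019] rotvec [0.001 0.005 0.   ] shift-after-turn [128.1  79.1  72.2]
[0.5142 0.3283 0.4217]
wrist orange [279 116  14  26 287] [0.0396 0.0778 0.055 ]
wrist orange [318 116  18  26 358] [0.0404 0.0082 0.055 ]
wrist orange [284 162  25  15 295] [-0.0322  0.0589  0.055 ]
wrist orange [325 162  24  15 285] [-0.032  -0.0134  0.055 ]
wrist orange [352 234  13  25 109] [-0.1783 -0.0684  0.055 ]
wrist green [275 112  34  37 259] [0.0417 0.0698 0.055 ]
wrist green [313 112  32  37 272] [0.0409 0.0091 0.055 ]
wrist green [280 157  83  33 580] [-0.0343  0.0211  0.055 ]
{'R2': array([300., 132.]), 'R1': array([346., 132.]), 'F2': array([304., 186.]), 'F1': array([350., 186.])} log [[251. 158.]]
top orange [233 188   7  13  55] [ 0.0405 -0.0083  0.055 ]
top orange [226 190   7  12  44] [0.0401 0.0165 0.055 ]
top orange [212 193   8  13  66] [0.0393 0.0605 0.055 ]
top orange [236 212  13   6  41] [-0.0259 -0.0115  0.055 ]
top orange [214 216  13   6  45] [-0.0255  0.06    0.055 ]
top orange [237 218  13   7  52] [-0.051  -0.0127  0.055 ]
top orange [215 223  13   7  55] [-0.0508  0.0594  0.055 ]
top green [224 185  18  19  75] [0.0412 0.0056 0.055 ]
top green [208 190  14  18  45] [0.0451 0.0567 0.055 ]
top green [234 210  18  17  71] [-0.0388 -0.0119  0.055 ]
top green [211 214  19  18  81] [-0.0392  0.0601  0.055 ]
{'R2': array([211., 197.]), 'R1': array([233., 193.]), 'F2': array([220., 223.]), 'F1': array([242., 218.])} log [[191. 215.]]
```

All four baskets read at their slots at rim height. Now the lid.

Emit:
{"op": "drive_tool", "data": {
  "deltas": [
    [[25,16,0,0,0,0],[26,16,0,0,0,0],[26,16,0,0,0,0],[26,16,0,0,0,0],[25,15,0,0,0,0],[0,0,0,0,0,0],[0,0,0,0,0,0],[0,0,0,0,0,0]]
  ]
}}

```text
time: 54.75
position: [0.6557, 0.2775, 0.4222]
tool_rot: [0.995, 0.102, -0.002, 0.0]
ft_force: [-0.3, 0.1, 0.8]
grip_width: 0.052
grip_force: 0.0
```

```bash
python3 - <<'E'
from h import *
go(chest(.128,.0586,.3495),.2045-np.pi/2);print(inst()[0])
E
```

```text
shift [ 0.2  0.6 72.7] closing -1.366 tilt [-0.0041 -0.0004] rotvec [-0.     0.004  0.   ] shift-after-turn [-0.1  0.6 72.7]
[0.6557 0.2775 0.4222]
```

Emit:
{"op": "drive_tool", "data": {
  "deltas": [
    [[0,0,25,0,0,0],[0,0,25,0,0,0],[0,0,15,0,0,0],[0,0,7.5,0,0,0],[0,0,0,0,0,0],[0,0,0,0,0,0]]
  ]
}}

```text
time: 55.25
position: [0.6559, 0.2781, 0.3524]
tool_rot: [0.995, 0.103, 0.0, -0.0]
ft_force: [0.4, 0.6, 0.2]
grip_width: 0.0522
grip_force: 0.0
```

Emit:
{"op": "drive_tool", "data": {
  "deltas": [
    [[0,0,0,0,0,0],[0,0,0,0,0,0],[0,0,0,0,0,0],[0,0,0,0,0,0],[0,0,0,0,0,0],[0,0,0,0,0,0]]
  ],
  "gripper": 0,
  "squeeze": 30
}}

```text
time: 55.75
position: [0.6566, 0.2771, 0.3523]
tool_rot: [0.995, 0.102, 0.0, 0.0]
ft_force: [0.4, -1.3, 0.9]
grip_width: 0.024
grip_force: 30.0
```

```bash
python3 - <<'E'
from h import *
p,r=inst();q=tochest(p)-[.09,0,.145];print(q,np.hypot(q[0],q[2]),np.arctan2(q[2],-q[0])-.029,sensors.get_obs()["ft_force"])
for a in(np.linspace(1.73,.87,13),np.linspace(.87,0,13)):
    P=np.c_[-208.1*np.cos(a+.029),-208.1*np.sin(a+.029)];print(np.diff(P,axis=0).round(1).tolist())
E
```

```text
[0.0389 0.0586 0.2073] 0.21092595429275365 1.7274595777660489 [ 0.445  -1.3032  0.8904]
[[-14.7, -2.3], [-14.9, -1.2], [-14.9, -0.1], [-14.9, 0.9], [-14.8, 2.0], [-14.6, 3.0], [-14.3, 4.1], [-14.0, 5.1], [-13.6, 6.1], [-13.1, 7.1], [-12.6, 8.0], [-12.0, 8.9]]
[[-11.5, 9.8], [-10.7, 10.6], [-9.9, 11.4], [-9.1, 12.1], [-8.2, 12.7], [-7.2, 13.2], [-6.3, 13.7], [-5.2, 14.1], [-4.2, 14.5], [-3.1, 14.8], [-2.1, 14.9], [-1.0, 15.1]]
```

Emit:
{"op": "drive_tool", "data": {
  "deltas": [
    [[-14.7,0,-1,0,0,0],[-14.9,0,0,0,0,0],[-14.9,0,0,0,0,0],[-14.9,0,1,0,0,0],[-14.8,0,2,0,0,0],[-14.6,0,3,0,0,0],[0,0,0,0,0,0]]
  ]
}}

```text
time: 56.33
position: [0.5675, 0.2583, 0.3481]
tool_rot: [0.995, 0.102, -0.0, 0.001]
ft_force: [-2.6, -3.5, 5.4]
grip_width: 0.0242
grip_force: 30.0
```

Emit:
{"op": "drive_tool", "data": {
  "deltas": [
    [[-14.3,0,4.1,0,0,0],[-14,0,5.1,0,0,0],[-13.6,0,6.1,0,0,0],[-13.1,0,7.1,0,0,0],[-12.6,0,8,0,0,0],[-12,0,8.9,0,0,0],[0,0,0,0,0,0],[0,0,0,0,0,0]]
  ]
}}

```text
time: 57.0
position: [0.4903, 0.242, 0.307]
tool_rot: [0.995, 0.102, -0.003, 0.001]
ft_force: [-3.2, -5.8, 3.1]
grip_width: 0.0241
grip_force: 30.0
```

```bash
python3 - <<'E'
from h import *
p,r=inst();q=tochest(p)-[.09,0,.145];print(q,np.hypot(q[0],q[2]),np.arctan2(q[2],-q[0])-.029,sensors.get_obs()["ft_force"])
E
```

```text
[-0.1311  0.0581  0.162 ] 0.2084178010175449 0.8615225542787466 [-3.2161 -5.7738  3.139 ]
```

Regrip and finish closing.

Emit:
{"op": "drive_tool", "data": {
  "deltas": [
    [[0,0,0,0,0,0],[0,0,0,0,0,0],[0,1,0,0,0,0],[0,0,0,0,0,0]]
  ],
  "gripper": 60
}}

```text
time: 57.33
position: [0.4927, 0.2427, 0.3075]
tool_rot: [0.995, 0.102, 0.0, -0.0]
ft_force: [-0.0, 0.8, 0.6]
grip_width: 0.0436
grip_force: 0.0
```

Emit:
{"op": "drive_tool", "data": {
  "deltas": [
    [[0,0,0,0,0,0],[0,0,0,0,0,0],[0,0,0,0,0,0],[0,0,0,0,0,0],[0,0,0,0,0,0],[0,0,0,0,0,0]]
  ],
  "gripper": 0
}}

```text
time: 57.83
position: [0.4918, 0.2422, 0.3075]
tool_rot: [0.995, 0.102, 0.0, 0.0]
ft_force: [-0.4, 0.3, 0.2]
grip_width: 0.0242
grip_force: 30.0
```

Emit:
{"op": "drive_tool", "data": {
  "deltas": [
    [[-11.5,0,9.8,0,0,0],[-10.7,0,10.6,0,0,0],[-9.9,0,11.4,0,0,0],[-9.1,0,12.1,0,0,0],[-8.2,0,12.7,0,0,0],[-7.2,0,13.2,0,0,0],[0,0,0,0,0,0]]
  ]
}}

```text
time: 58.42
position: [0.436, 0.2304, 0.2362]
tool_rot: [0.995, 0.102, 0.0, 0.0]
ft_force: [3.3, -0.5, -3.8]
grip_width: 0.0244
grip_force: 30.0
```

Emit:
{"op": "drive_tool", "data": {
  "deltas": [
    [[-6.3,0,13.7,0,0,0],[-5.2,0,14.1,0,0,0],[-4.2,0,14.5,0,0,0],[-3.1,0,14.8,0,0,0],[-2.1,0,10,0,0,0],[0,0,0,0,0,0],[0,0,0,0,0,0]]
  ]
}}

```text
time: 59.0
position: [0.4171, 0.2264, 0.1708]
tool_rot: [0.995, 0.102, 0.001, 0.0]
ft_force: [2.8, -2.1, -2.3]
grip_width: 0.024
grip_force: 30.0
```

```bash
python3 - <<'E'
from h import *
p,r=inst();q=tochest(p)-[.09,0,.145];print(q,np.hypot(q[0],q[2]),np.arctan2(q[2],-q[0])-.029,sensors.get_obs()["ft_force"]);go(chest(-.118,.059,.151))
E
```

```text
[-0.2059  0.0577  0.0258] 0.20755147823391012 0.09582267494506216 [ 2.8177 -2.0716 -2.3013]
shift [-2.1 -1.3 19.8] closing -1.366 tilt [ 0.0011 -0.0002]
```

Emit:
{"op": "drive_tool", "data": {
  "deltas": [
    [[-1,0,8,0,0,0],[-1,0,6,0,0,0],[0,0,3,0,0,0],[0,0,2,0,0,0],[0,0,0,0,0,0]]
  ]
}}

```text
time: 59.42
position: [0.4155, 0.2262, 0.1518]
tool_rot: [0.995, 0.102, 0.002, -0.0]
ft_force: [4.5, -2.4, -1.5]
grip_width: 0.024
grip_force: 30.0
```

Emit:
{"op": "drive_tool", "data": {
  "deltas": [
    [[0,0,2,0,0,0],[0,0,0,0,0,0]]
  ]
}}

```text
time: 59.58
position: [0.4155, 0.2262, 0.1511]
tool_rot: [0.995, 0.102, 0.002, -0.0]
ft_force: [3.2, -2.8, 10.3]
grip_width: 0.024
grip_force: 30.1
```

Emit:
{"op": "drive_tool", "data": {
  "deltas": [
    [[0,0,1.5,0,0,0],[0,0,0,0,0,0]]
  ]
}}

```text
time: 59.75
position: [0.4155, 0.2262, 0.1504]
tool_rot: [0.995, 0.102, 0.002, -0.0]
ft_force: [1.5, -4.4, 17.3]
grip_width: 0.0242
grip_force: 30.1
```

The lid is pressed shut. I'll release and go to the bolt knob.

Emit:
{"op": "drive_tool", "data": {
  "deltas": [
    [[0,0,0,0,0,0],[0,0,0,0,0,0],[0,0,0,0,0,0],[0,0,-20,0,0,0],[0,0,-35,0,0,0],[0,0,-35,0,0,0],[0,0,-30,0,0,0],[0,0,-30,0,0,0]]
  ],
  "gripper": 60
}}

```text
time: 60.42
position: [0.4121, 0.2261, 0.2988]
tool_rot: [0.995, 0.102, -0.002, -0.0]
ft_force: [-0.4, 0.2, -0.6]
grip_width: 0.0519
grip_force: 0.0
```

Emit:
{"op": "drive_tool", "data": {
  "deltas": [
    [[7,34,0,0,0,0],[7,34,0,0,0,0],[7,34,0,0,0,0],[7,34,0,0,0,0],[7,34,0,0,0,0],[7,34,0,0,0,0],[0,0,0,0,0,0],[0,0,0,0,0,0]]
  ],
  "gripper": 45
}}

```text
time: 61.08
position: [0.4959, 0.0339, 0.2969]
tool_rot: [0.995, 0.1, -0.002, -0.001]
ft_force: [0.5, 0.3, -0.3]
grip_width: 0.0392
grip_force: 0.0
```

Emit:
{"op": "drive_tool", "data": {
  "deltas": [
    [[0,0,0,0,0,0],[0,0,0,0,0,0]]
  ]
}}

```text
time: 61.25
position: [0.4952, 0.0361, 0.2974]
tool_rot: [0.995, 0.103, -0.001, -0.001]
ft_force: [-0.2, 0.3, -0.3]
grip_width: 0.039
grip_force: 0.0
```

```bash
python3 - <<'E'
from h import *
c=cam("wrist")
h=cv2.cvtColor(c["img"],cv2.COLOR_RGB2HSV).astype(int)
m=(((h[...,0]<8)|(h[...,0]>172))&(h[...,1]>150)&(h[...,2]>80)).astype(np.uint8)
n,l,st,ce=cv2.connectedComponentsWithStats(m)
for i in range(1,n):
    if st[i,4]>100:
        P=onz(c,ce[i],.19)[0];print(st[i],ce[i],tochest(P));go(P+[0,0,.003],.2045-np.pi/2)
# lid check: black knob blob and lid front edge
g=c["img"].max(-1);x,y=proj(c,chest(-.118,.059,.148))[0];print("knob pred px",x,y)
E
```

```text
[246 183  18  17 260] [254.5    190.9385] [-0.0757 -0.1471  0.19  ]
shift [  2.4   2.8 104.6] closing -1.364 tilt [-0.0019  0.0008] rotvec [-0.001  0.002  0.002] shift-after-turn [  2.3   2.6 104.6]
knob pred px 63.715254562600336 217.959510349198
```

Emit:
{"op": "drive_tool", "data": {
  "deltas": [
    [[2,2,30,0,0,0],[0,0.5,30,0,0,0],[0,0,28,0,0,0],[0,0,16,0,0,0],[0,0,0,0,0,0],[0,0,0,0,0,0]]
  ]
}}

```text
time: 61.8
position: [0.4982, 0.0339, 0.1936]
tool_rot: [0.995, 0.103, -0.001, -0.0]
ft_force: [0.1, -0.3, 0.5]
grip_width: 0.0392
grip_force: 0.0
```

Emit:
{"op": "drive_tool", "data": {
  "deltas": [
    [[0,0,0,0,0,0],[0,0,0,0,0,0],[0,0,0,0,0,0],[0,0,0,0,0,0],[0,0,0,0,0,0],[0,0,0,0,0,0]]
  ],
  "gripper": 0,
  "squeeze": 20
}}

```text
time: 62.3
position: [0.4993, 0.0339, 0.195]
tool_rot: [0.995, 0.102, 0.001, -0.001]
ft_force: [-0.1, 4.7, 4.0]
grip_width: 0.0161
grip_force: 20.0
```

Emit:
{"op": "drive_tool", "data": {
  "deltas": [
    [[2.4,0,-4.8,0,0,0],[2.4,0,-4.8,0,0,0],[3.5,0,-4.2,0,0,0],[3.5,0,-4.2,0,0,0],[4.2,0,-3.3,0,0,0],[4.2,0,-3.3,0,0,0],[9.8,0,-4.5,0,0,0],[0,0,0,0,0,0]]
  ]
}}

```text
time: 62.97
position: [0.5287, 0.0401, 0.2241]
tool_rot: [0.995, 0.102, -0.0, -0.001]
ft_force: [-3.2, 5.0, 3.1]
grip_width: 0.0158
grip_force: 20.0
```

Emit:
{"op": "drive_tool", "data": {
  "deltas": [
    [[0,-6,0,0,0,0],[0,-8,0,0,0,0],[0,-8,0,0,0,0],[0,-8,0,0,0,0],[0,-8,0,0,0,0],[0,-8,0,0,0,0],[0,-6,0,0,0,0],[0,0,0,0,0,0]]
  ]
}}

```text
time: 63.63
position: [0.5176, 0.0895, 0.2238]
tool_rot: [0.995, 0.104, 0.0, 0.002]
ft_force: [-2.3, -5.6, 6.0]
grip_width: 0.0165
grip_force: 20.0
```

```bash
python3 - <<'E'
from h import *
o=sensors.get_obs();print(tochest(o["position"]),o["ft_force"],o["grip_width"])
E
```

```text
[-0.0453 -0.0968  0.2238] [-2.3109 -5.5993  6.0487] 0.016464777048856172
```

Emit:
{"op": "drive_tool", "data": {
  "deltas": [
    [[-9.8,-1,4.5,0,0,0],[-4.2,0,3.3,0,0,0],[-4.2,0,3.3,0,0,0],[-3.5,0,4.2,0,0,0],[-3.5,0,4.2,0,0,0],[-2.4,0,4.8,0,0,0],[-2.4,0,4.8,0,0,0],[0,0,0,0,0,0]]
  ]
}}

```text
time: 64.3
position: [0.4901, 0.0838, 0.1945]
tool_rot: [0.995, 0.103, 0.002, 0.002]
ft_force: [1.8, -5.7, 0.0]
grip_width: 0.0161
grip_force: 20.0
```

Emit:
{"op": "drive_tool", "data": {
  "deltas": [
    [[0,0,0,0,0,0],[0,0,0,0,0,0],[0,0,0,0,0,0],[0,0,-10,0,0,0],[0,0,-25,0,0,0],[0,0,-35,0,0,0],[0,0,-35,0,0,0],[0,0,0,0,0,0]]
  ],
  "gripper": 45
}}

```text
time: 64.97
position: [0.4919, 0.0854, 0.3052]
tool_rot: [0.995, 0.103, 0.007, 0.001]
ft_force: [0.5, 0.5, 0.4]
grip_width: 0.0394
grip_force: 0.0
```

Emit:
{"op": "drive_tool", "data": {
  "deltas": [
    [[0,0,0,0,0,0],[0,0,0,0,0,0],[0,0,0,0,0,0]]
  ]
}}

```text
time: 65.22
position: [0.4869, 0.085, 0.2975]
tool_rot: [0.995, 0.102, -0.002, -0.0]
ft_force: [0.0, 0.2, -0.1]
grip_width: 0.0394
grip_force: 0.0
```

```bash
python3 - <<'E'
from h import *
c=cam("wrist");t=cam("top")
for nm,c,lo in(("wrist",c,100),("top",t,8)):
    h=cv2.cvtColor(c["img"],cv2.COLOR_RGB2HSV).astype(int)
    m=(((h[...,0]<8)|(h[...,0]>172))&(h[...,1]>150)&(h[...,2]>80)).astype(np.uint8)
    n,l,st,ce=cv2.connectedComponentsWithStats(m)
    for i in range(1,n):
        q=tochest(onz(c,ce[i],.19)[0])
        if st[i,4]>lo and abs(q[0])<.2 and abs(q[1])<.2: print(nm,st[i],ce[i],q)
c=cam("wrist");h=cv2.cvtColor(c["img"],cv2.COLOR_RGB2HSV).astype(int)
m=((h[...,0]>18)&(h[...,0]<32)&(h[...,1]>140)&(h[...,2]>100)).astype(np.uint8)
n,l,st,ce=cv2.connectedComponentsWithStats(m)
print([ (st[i].tolist(),tochest(onz(c,ce[i],.174)[0])) for i in range(1,n) if st[i,4]>60])
E
```

```text
wrist [245 185  19  18 258] [254.0659 192.9922] [-0.0759 -0.0972  0.19  ]
[([203, 133, 18, 13, 182], array([-0.0298, -0.0594,  0.174 ])), ([235, 133, 50, 47, 778], array([-0.0372, -0.1002,  0.174 ])), ([333, 234, 9, 26, 118], array([-0.1358, -0.18  ,  0.174 ])), ([162, 240, 6, 22, 70], array([-0.1394, -0.0087,  0.174 ])), ([161, 263, 8, 18, 73], array([-0.1647, -0.0064,  0.174 ])), ([334, 262, 8, 21, 76], array([-0.1647, -0.1829,  0.174 ]))]
```

The ball reads (-0.0759, -0.0972) in the chest frame, the same as at the start, so the bolt is home with its handle down. Handing in.

```bash
python3 -c "
from rig import ticket
print(ticket.hand_in())"
```

```text
the job is handed in; nothing more can be done
None
```

I handed the job in after 65 s on the robot's clock and the hand-in returned no verdict: the four baskets and the logger are in the chest, the lid is shut, and the bolt is home with its handle down; the baskets' slots and the bolt ball were checked by camera, the logger's placing and the shut lid only by contact force.

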